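# Clear the bottles, put two gauges away in their foam case, put the bottles back

### The job

The dial indicator and the engineer's square lie in the dark metal caddy tray behind a spray can and a screw-lid jar. First stand the can and the jar aside, both on the black rubber mat; then put each gauge into its own matching cutout in the foam of the open green case, lying flat and fully down on the cutout's floor; and only then put the can and the jar back, each upright on the cork pad it came from. Do not tip the can or the jar over, and leave the blue rack and the screwdriver where they are.

Things in the scene. Friction and masses are not known exactly. Their poses are not given: they have to be found in the camera images.
- can: spray can, aluminium, paper label, white cap, upright, loose, 0.2 to 0.35 kg. Origin at the centre of its underside, z up. Body 52 mm in diameter up to 100 mm, shoulder, cap 43 mm in diameter from 108 to 138 mm (top). Stands at the start on one of the caddy's two cork pads (which one varies) and must finally be back there
- jar: wide screw-lid jar, white plastic, paper label, ribbed black lid, upright, loose, 0.2 to 0.37 kg. Origin at the centre of its underside, z up. Body 60 mm in diameter up to 82 mm, shoulder, lid 62 mm in diameter from 92 to 120 mm (top). Stands at the start on the other cork pad and must finally be back there
- indicator: steel dial indicator lying face up, loose, 0.16 kg. Origin: centre of the dial's underside, z up. Body 53 mm in diameter to 17 mm high, bezel 56 mm from 17 to 24 mm (top). Stem (8, then 5 mm thick, axis 10 mm high) along -y to 62 mm from the origin, 10 mm cap along +y to 36 mm. Grip across the dial along x. Lies on the caddy floor 5 to 16 mm behind can or jar
- square: engineer's square (L-shaped, steel) lying flat, loose, 0.25 kg. Thick leg (stock): x -28 to -10 mm, y -40 to +40 mm, 20 mm high; grip it across its 18 mm width (along x) at x = -19, y = 0, near the balance point. Thin blade: to x = +72 mm, y +20 to +40 mm, 8.5 to 11.5 mm high. Origin at underside height, inside the L. Lies on the caddy floor 5 to 16 mm behind the other container
- cutout_dial (a point): indicator's cutout in one of two dark foam inserts (125 mm square) in the open green case; which insert is left varies. Point on the pale cutout floor where the indicator's origin belongs, axes as the seated indicator's (stem slot along -y). 10 mm deep, 66 mm round plus slots, 5 mm play. Foam top 34 mm above the bench, case rim 38 mm, lid lying open at +x under 50 mm high. Fixed
- cutout_square (a point): L-shaped cutout for the engineer's square in the other foam insert. The point is on the pale cutout floor where the square's origin belongs, axes as the seated square's (blade along +x). 10 mm deep, 5 mm of play all round the L; foam top, case rim and lid as for the other cutout. Fixed
- caddy: shallow dark grey metal tray, 194 (x) by 288 mm (y), fixed. Origin under its centre. Floor 4 mm thick, rim about 20 mm high. Two cork pads 68 mm in diameter, tops 7 mm above the bench, centred at x = -55, y = -70 and +70 mm (robot's side); can and jar stand on them within 4 mm of centre. The gauges lie on the floor behind, at about x = +11, y = -70 and +70 mm
- mat: side area: black rubber mat 150 mm (x) by 200 mm (y), 3 mm thick, flat on the bench, fixed. Origin under its centre. Case and mat lie on opposite sides of the caddy; which is left varies
- rack: bystander: empty dark blue plastic rack full of small holes, 90 x 185 x 30 mm, loose, beyond the caddy. Origin at the centre of its underside
- screwdriver: bystander: screwdriver lying loose on the bench on the robot's left, about 0.2 m long, handle about 30 mm high
Not all that is in view belongs to the job. What is shaped like the square but orange or pink is not meant.

How it is judged (in metres and radians):
On the way, in this order (a step that is already met when the one before it is completed fails the run):
1. can and jar both stand upright on the mat, released, while both gauges still lie where they were (x of can in the frame of mat between -0.075 and 0.075 m and y of can in the frame of mat between -0.1 and 0.1 m and z of each of can, jar in the frame of mat below 0.008 m and angle between each of can, jar's own z axis and vertical below 0.1 rad and linear speed of each of can, jar below 0.02 m/s and angular speed of each of can, jar below 0.3 rad/s and contact force between each of can, jar and the fingers below 0.3 N and x of jar in the frame of mat between -0.075 and 0.075 m and y of jar in the frame of mat between -0.1 and 0.1 m and distance of each of indicator, square from where it was at the start of the episode below 0.025 m), for 0.2 s.
2. both gauges lie released and fully down in their own cutouts, can and jar still on the mat (horizontal distance between indicator and cutout_dial below 0.0085 m and z of indicator in the frame of cutout_dial below 0.0035 m and angle between each of indicator, square, can, jar's own z axis and vertical below 0.1 rad and angle between the x axis of indicator and the x axis of cutout_dial, either way round below 0.25 rad and linear speed of each of indicator, square, can, jar below 0.02 m/s and angular speed of each of indicator, square, can, jar below 0.3 rad/s and contact force between each of indicator, square, can, jar and the fingers below 0.3 N and horizontal distance between square and cutout_square below 0.0085 m and z of square in the frame of cutout_square below 0.0035 m and angle between the x axis of square and the x axis of cutout_square, either way round below 0.25 rad and x of can in the frame of mat between -0.075 and 0.075 m and y of can in the frame of mat between -0.1 and 0.1 m and z of each of can, jar in the frame of mat below 0.008 m and x of jar in the frame of mat between -0.075 and 0.075 m and y of jar in the frame of mat between -0.1 and 0.1 m), for 0.2 s.
At the end, for the whole second after the job is handed in: Each gauge lies in its own cutout, right way round, within 8.5 mm and 0.25 rad, its underside within 3.5 mm of the cutout floor; can and jar stand upright, each within 15 mm of where it stood at the start; all released and at rest (horizontal distance between indicator and cutout_dial below 0.0085 m and z of indicator in the frame of cutout_dial below 0.0035 m and angle between each of indicator, square, can, jar's own z axis and vertical below 0.1 rad and angle between the x axis of indicator and the x axis of cutout_dial, either way round below 0.25 rad and linear speed of each of indicator, square, can, jar below 0.02 m/s and angular speed of each of indicator, square, can, jar below 0.3 rad/s and contact force between each of indicator, square and the fingers below 0.3 N and horizontal distance between square and cutout_square below 0.0085 m and z of square in the frame of cutout_square below 0.0035 m and angle between the x axis of square and the x axis of cutout_square, either way round below 0.25 rad and distance of each of can, jar from where it was at the start of the episode below 0.015 m); the robot touches nothing.
It fails at once if the can or the jar is tipped over (more than 0.6 rad) (angle between any of can, jar's own z axis and vertical above 0.6 rad).
It fails at once if the blue rack or the screwdriver is moved (more than 20 mm) (distance of any of rack, screwdriver from where it was at the start of the episode above 0.02 m).
It also fails if it takes over 134 s, if anything falls off the work surface, if the arm or the gripper's body presses on something with over 40 N, if the wrist force passes 120 N, or if a joint passes its speed limit or range.

### The arm

A 6-joint arm with a two-finger parallel gripper is mounted at the origin on the work surface. World frame = base frame: x ahead of the robot, y to its left, z up, the work surface at z = 0. Lengths are in mm, angles in rad, forces in N, time in s.
With the tool pointing down it reaches from about 350 to 875 mm from the base axis. Payload 4.2 kg.
Tool frame: the origin (TCP) lies at the very end of the fingers, on their centre line; the grasp point (between the pads) lies 19 mm behind it (arm.pinch_z is the distance from the TCP to the grasp point, in mm); x points along the fingers, y is the direction in which the jaws open and shut, and the axes are right-handed (so a half turn about x gives the same grasp; the last joint's range is limited). The gripper opens to 85 mm and grips with 20 to 120 N. Pads are 22 mm wide; open, the fingers measure 114 mm over their backs; the gripper's body (76 mm by 85 mm) begins 54 mm behind the grasp point. The pads swing forward as they close: fully open they stand 13 mm farther back than shut.
Start: joints at [1.56, 0.385, 0.008, 0, -1.194, -0.259], TCP at [166.555, 602.378, 231.312] pointing down, gripper open.
Joint ranges: [-3.14, 3.14], [-1.21, 2.06], [-1.07, 1.41], [-3.16, 2.05], [-2.99, -0.16], [-3.1, 3.1]. Speed limits (rad/s): [2.79, 2.79, 3.14, 3.14, 3.14, 3.14].

### API

Orientations are given as a unit quaternion [x, y, z, w].
In Python, from bench import arm gives the robot as it stands.
- The arm moves only by the tool drive_tool, never from a script. Its argument "motion" is a list of rows, each a list of 4 numbers: the shift along the tool's x, y, z in mm, then the turn about the tool's x in degrees. In form: [[dx, dy, dz, spin], ...]. A call has 1 to 10 rows; each row shifts and turns the commanded pose from where the row before left it, along the tool's axes as they then stand; what a row does not reach is not made up. A row lasts 1/12 s, in which the tool goes at most 41.7 mm and 7.16 degrees, less where a joint would pass 70% of its speed; a pose out of reach is approached as far as the arm can. A call with a gripper value outside its range is refused whole. "grip" is the finger opening in mm, from 0 to 85.4, set as the call begins (left out, the last holds). The fingers move at their own pace and stop on an object; the grip force is fixed at half the most. Time passes only in rows, so rows that do not move let the fingers close. It gives the time, the measured TCP pose, the force and the opening at its end, in the units of the state.
- arm.read_state(): the state, without advancing time (a new reading comes with each control period).
- arm.get_image(name): name is "scene" or "side" or "wrist"; returns the picture (384x512x3 uint8, red, green, blue); there is no depth.
- arm.calibration(name): a dict with "K" (3x3 intrinsics, pixels), "eye" and "attitude" of the camera in the world; the wrist camera has in their place "T_tool_cam" (4x4, takes a point from camera to tool coordinates, whose origin is the TCP and whose axes are the tool frame's). Camera axes: x right, y up, looking along -z (the intrinsics and any distortion apply to the point x, -y, -z); pixel columns grow to the right and rows downward; lengths in mm; the calibration is good to about 2 mm. A picture is of the moment at which its call begins: read the wrist's pose just before it. calibration takes no time and is no camera call.
- arm.job_done(): hands the job in, once; it reports no verdict.
The state is a dict: "clock": time; "joints": joint angles; "joint_vel": joint speeds; "joint_efforts": joint torques, N m; "position": TCP position; "ee_rot": TCP orientation; "contact_force": force on the tool from outside, world axes, zero at the start; "wrist_torque": the same for the moment, N m; "gripper_width": finger opening in mm.
Only numpy, scipy, OpenCV 4.12 (cv2) and the standard library are available. Lean on these libraries where they do the work, as an engineer would, in place of code of your own. Each camera call takes 0.05 s, during which the arm holds its last target. There are 200 camera calls.

## Working session

There is one attempt and no reset: what is moved stays moved. The work goes in short steps, Python scripts to look and compute and a tool call to move; the robot and the scene stay as the last step left them, time stands still between calls to the robot, and variables do not carry over. Pictures are saved under pics/ and viewed, about 12 in all and at most 16, crops included, and the job is handed in when it is done.

Besides the shell and the picture viewer there is one more tool, called after "Request:" in YAML: its name, and indented under it one key for each argument. drive_tool: Moves the arm, as the interface text tells. Its arguments: {"type":"object","properties":{"motion":{"type":"array"},"grip":{"type":"number"}},"required":["motion"]}

```bash
mkdir -p pics; ls; python3 - <<'E'
from bench import arm
import cv2,numpy as np
s=arm.read_state();print(s)
for n in("scene","side","wrist"):
    im=arm.get_image(n);cv2.imwrite(f"pics/{n}0.png",im[...,::-1]);print(n,arm.calibration(n))
a=[cv2.imread(f"pics/{n}0.png") for n in("scene","side")]
E
```

```text
pics
{'clock': 0.0, 'joints': array([ 1.55961383e+00,  3.85589067e-01,  6.61466278e-03, -5.28505419e-04,
       -1.19400286e+00, -2.58573943e-01]), 'joint_vel': array([-0.00019129,  0.00151585, -0.00080917, -0.00166153, -0.00136918,
        0.00125007]), 'joint_efforts': array([-4.00779036e-04, -3.92293811e+01,  1.88399220e+01,  4.18612182e+00,
       -4.57172879e-03, -6.34002674e-06]), 'position': array([166.39389741, 601.82919063, 230.19321791]), 'ee_rot': array([-0.70059771,  0.09593926,  0.70075213,  0.09436603]), 'contact_force': array([-0.1774766 ,  0.31001023, -0.4041209 ]), 'wrist_torque': array([ 0.02546848,  0.05317499, -0.04313439]), 'gripper_width': 85.34272046545708}
scene {'K': array([[444.91575501,   0.        , 248.06912327],
       [  0.        , 444.91575501, 197.39168213],
       [  0.        ,   0.        ,   1.        ]]), 'eye': array([1178.83282563, -330.38182832, 1258.96794105]), 'attitude': array([0.23159636, 0.14815463, 0.49376441, 0.82499093])}
side {'K': array([[456.46060863,   0.        , 255.86310295],
       [  0.        , 456.46060863, 189.31359402],
       [  0.        ,   0.        ,   1.        ]]), 'eye': array([ 102.74644992, -718.46234518, 1027.68210955]), 'attitude': array([ 0.33212472, -0.08853673, -0.23827234,  0.90833953])}
wrist {'K': array([[328.85547972,   0.        , 253.03582693],
       [  0.        , 328.85547972, 191.75822067],
       [  0.        ,   0.        ,   1.        ]]), 'T_tool_cam': array([[ 5.41875051e-04,  3.03571801e-01, -9.52808411e-01,
        -1.43367819e+02],
       [ 9.99999066e-01,  1.03101042e-03,  8.97200555e-04,
        -7.59891488e-01],
       [ 1.25472019e-03, -9.52808007e-01, -3.03570959e-01,
        -7.79368558e+01],
       [ 0.00000000e+00,  0.00000000e+00,  0.00000000e+00,
         1.00000000e+00]])}
```

View pics/scene0.png

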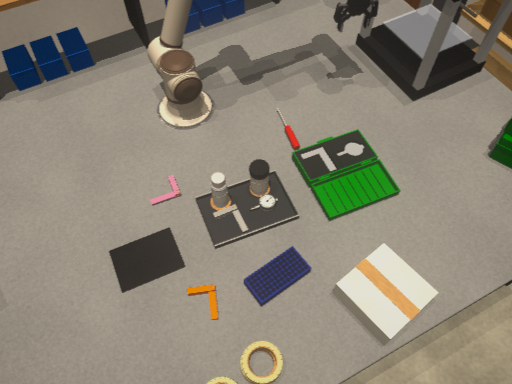

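View pics/side0.png

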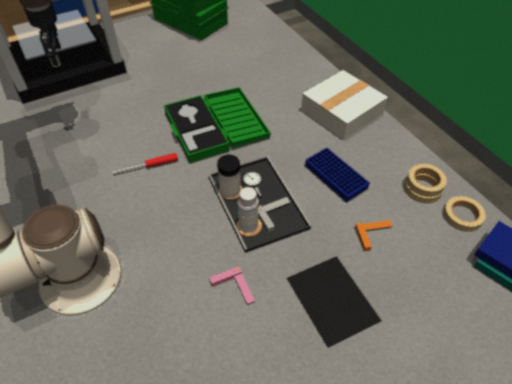

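The views show the can (scene 219,190) with the square behind it (232,212), and the jar (260,178) with the indicator behind it (266,202). The mat is at (147,259) and the case at (345,172). In the case, the square cutout is at (320,160) and the dial cutout at (351,150). The orange L (205,300) and pink L (168,192) are decoys. The steel L inside the caddy is the one meant.

```bash
cat > h.py <<'E'
import numpy as np,cv2
from bench import arm
from scipy.spatial.transform import Rotation as R
def cam(n,st=None):
    c=arm.calibration(n);K=np.array(c["K"])
    if n=="wrist":
        T=np.array(c["T_tool_cam"]);Rt=R.from_quat(st["ee_rot"]).as_matrix()
        return K,Rt@T[:3,3]+st["position"],Rt@T[:3,:3]
    return K,np.array(c["eye"]),R.from_quat(c["attitude"]).as_matrix()
def ray(C,uv):
    K,e,A=C;uv=np.atleast_2d(np.asarray(uv,float))
    d=np.c_[(uv[:,0]-K[0,2])/K[0,0],-(uv[:,1]-K[1,2])/K[1,1],-np.ones(len(uv))]
    return e,d@A.T
def onz(C,uv,z):
    e,d=ray(C,uv);return (e+d*((z-e[2])/d[:,2])[:,None])
def proj(C,P):
    K,e,A=C;q=(np.atleast_2d(P)-e)@A
    return np.c_[K[0,2]-K[0,0]*q[:,0]/q[:,2],K[1,2]+K[1,1]*q[:,1]/q[:,2]]
def tri(C1,u1,C2,u2):
    M=[];b=[]
    for C,u in((C1,u1),(C2,u2)):
        e,d=ray(C,u);d=d[0]/np.linalg.norm(d[0]);P=np.eye(3)-np.outer(d,d);M.append(P);b.append(P@e)
    X=np.linalg.solve(sum(M),sum(b));return X,[np.linalg.norm(P@X-q) for P,q in zip(M,b)]
def shot(n,f=None):
    st=arm.read_state();im=arm.get_image(n)[...,::-1].copy()
    if f:cv2.imwrite(f"pics/{f}.png",im)
    return im,cam(n,st),st
E
python3 - <<'E'
from h import *
S,D=cam("scene"),cam("side")
np.set_printoptions(precision=1,suppress=True)
s=cv2.imread("pics/scene0.png");d=cv2.imread("pics/side0.png")
def blobs(im,m):
    n,l,st,c=cv2.connectedComponentsWithStats(m.astype('uint8'));return [(st[i],c[i]) for i in range(1,n) if st[i][4]>300]
for nm,im,C,roi in(("scene",s,S,(100,220,200,300)),("side",d,D,(280,250,390,350))):
    m=np.zeros(im.shape[:2],bool);x0,y0,x1,y1=roi;m[y0:y1,x0:x1]=(im.max(2)<45)[y0:y1,x0:x1]
    cs,_=cv2.findContours(m.astype('uint8'),0,2);c=max(cs,key=cv2.contourArea);r=cv2.boxPoints(cv2.minAreaRect(c));
    h=cv2.approxPolyDP(cv2.convexHull(c),5,True)[:,0]
    print(nm,"mat",h.tolist(),onz(C,h,3)[:,:2].tolist(),onz(C,h,3).mean(0))
for n,u,v in(("cantop",(218.5,177),(248.5,191)),("jartop",(259.5,165),(228.5,162)),("dial",(267,202),(252,179)),("dialcut",(352,150),(188,112)),("sqcut corner",(0,0),(0,0))):
    if u[0]:print(n,*tri(S,u,D,v))
for n,C,im,(x,y,w,h) in(("a",S,s,(190,125,215,125)),("b",D,d,(155,80,160,175))):
    cv2.imwrite(f"pics/crop_{n}.png",cv2.resize(im[y:y+h,x:x+w],None,fx=3.4,fy=3.4,interpolation=2))
E
```

```text
Traceback (most recent call last):
ValueError: max() iterable argument is empty
```

```bash
python3 - <<'E'
from h import *
S,D=cam("scene"),cam("side")
np.set_printoptions(precision=1,suppress=True)
s=cv2.imread("pics/scene0.png");d=cv2.imread("pics/side0.png")
print(s[259,147],s[280,190],d[300,330],d[220,350])
for nm,im,C,(x0,y0,x1,y1) in(("scene",s,S,(95,215,196,295)),("side",d,D,(270,250,395,350))):
    m=np.zeros(im.shape[:2],'uint8');t=im[y0:y1,x0:x1].max(2)
    m[y0:y1,x0:x1]=cv2.threshold(t,0,1,cv2.THRESH_BINARY_INV+cv2.THRESH_OTSU)[1]
    c=max(cv2.findContours(m,0,2)[0],key=cv2.contourArea)
    h=cv2.approxPolyDP(cv2.convexHull(c),5,True)[:,0]
    P=onz(C,h,3);print(nm,"mat",h.tolist(),P[:,:2].tolist(),P.mean(0))
for n,u,v in(("cantop",(218.5,177),(248.5,191)),("jartop",(259.5,165),(228.5,162)),("dial",(267,202),(252,179)),("dialcut",(352,150),(188,112))):
    print(n,*tri(S,u,D,v))
for n,im,(x,y,w,h) in(("a",s,(190,125,215,125)),("b",d,(155,80,160,175))):
    cv2.imwrite(f"pics/crop_{n}.png",cv2.resize(im[y:y+h,x:x+w],None,fx=3.4,fy=3.4,interpolation=2))
E
```

```text
[43 49 53] [136 151 161] [32 32 34] [129 138 142]
scene mat [[169, 228], [184, 266], [122, 292], [109, 251]] [[459.8926798001065, -257.8318769356738], [602.8818939124393, -267.9252756139528], [591.6821885511043, -462.46992072216386], [445.7920682864219, -453.6781415867099]] [ 525.1 -360.5    3. ]
side mat [[337, 257], [380, 321], [327, 346], [287, 278]] [[601.8956574477098, -271.07190640776355], [586.3628691382513, -464.39079714294076], [442.3513186664146, -452.1344771754157], [455.2790491115457, -259.39017042683724]] [ 521.5 -361.7    3. ]
cantop [451.9 -66.5 146.7] [np.float64(0.38981091631254267), np.float64(0.38981091631254317)]
jartop [461.5  68.6 126.9] [np.float64(3.299619890356991), np.float64(3.299619890356982)]
dial [533.2  60.3  21. ] [np.float64(0.9493589144077128), np.float64(0.9493589144076557)]
dialcut [490.6 423.7  24.6] [np.float64(1.6310489319346195), np.float64(1.6310489319346024)]
```

View pics/crop_a.png

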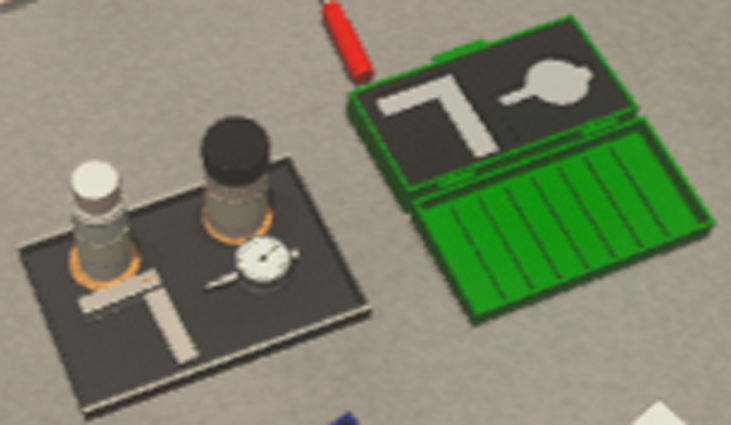

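```bash
python3 - <<'E'
from h import *
np.set_printoptions(precision=3,suppress=True)
st=arm.read_state();M=R.from_quat(st["ee_rot"]).as_matrix();print(M)
S,D=cam("scene"),cam("side")
o=np.array([190,125])
def w(p,z):return onz(S,o+np.array(p)/3.4,z)[:,:2].round(0).tolist()
print("caddy corners",w([(22,247),(292,158),(369,312),(87,412)],20))
print("sq stock/blade",w([(80,300),(158,280)],20),w([(155,290),(188,360)],11.5))
print("stem tip, cap",w([(206,287),(298,254)],10),"dial",w([(264,259)],24))
print("cutsq outer",w([(377,102),(450,77),(497,152)],34),"cutdial",w([(500,100),(594,72),(557,83)],34))
E
```

```text
[[-0.    -0.267 -0.964]
 [-0.002 -0.964  0.267]
 [-1.     0.002 -0.   ]]
caddy corners [[408.0, -136.0], [442.0, 146.0], [629.0, 121.0], [597.0, -157.0]]
sq stock/blade [[488.0, -112.0], [504.0, -37.0]] [[508.0, -43.0], [589.0, -50.0]]
stem tip, cap [[527.0, 2.0], [537.0, 98.0]] dial [[534.0, 62.0]]
cutsq outer [[431.0, 250.0], [439.0, 332.0], [541.0, 322.0]] cutdial [[488.0, 360.0], [504.0, 465.0], [498.0, 423.0]]
```

Request:
drive_tool:
  motion:
    - [-6, 28, -24.6, 0]
    - [-6, 28, -24.6, 0]
    - [-6, 28, -24.6, 0]
    - [-6, 28, -24.6, 0]
    - [-6, 28, -24.6, 0]
    - [-6, 28, -24.6, 0]
    - [-6, 28, -24.6, 0]
    - [-6, 28, -24.6, 0]
    - [-6, 28, -24.6, 0]
    - [-6, 28, -24.6, 0]

```text
clock: 0.98
position: [329.2, 265.0, 291.6]
ee_rot: [-0.701, 0.095, 0.701, 0.095]
contact_force: [0.6, 0.5, 0.8]
gripper_width: 86.0
```

Request:
drive_tool:
  motion:
    - [-6, 28, -24.6, 0]
    - [-6, 28, -24.6, 0]
    - [-6, 28, -24.6, 0]
    - [-6, 28, -24.6, 0]
    - [-6, 28, -24.6, 0]
    - [-6, 28, -24.6, 0]
    - [-6, 28, -24.6, 0]
    - [-6, 28, -24.6, 0]
    - [-6, 28, -24.6, 0]
    - [-6, 28, -24.6, 0]

```text
clock: 1.82
position: [491.7, -70.5, 351.5]
ee_rot: [-0.701, 0.095, 0.701, 0.095]
contact_force: [1.3, 1.7, 0.4]
gripper_width: 85.4
```

Request:
drive_tool:
  motion:
    - [0, 0, 0, 6.8]
    - [0, 0, 0, 6.8]
    - [0, 0, 0, 6.8]
    - [0, 0, 0, 6.8]
    - [0, 0, 0, 6.8]
    - [0, 0, 0, 6.8]

```text
clock: 2.32
position: [491.3, -68.6, 350.9]
ee_rot: [-0.622, 0.335, 0.623, 0.335]
contact_force: [0.2, -0.3, 0.1]
gripper_width: 85.6
```

Request:
drive_tool:
  motion:
    - [0, 0, 0, 6.8]
    - [0, 0, 0, 6.8]
    - [0, 0, 0, 6.8]
    - [0, 0, 0, 6.8]
    - [0, 0, 0, 6.8]
    - [0, 0, 0, 6.8]
    - [0, 0, 0, 0]

```text
clock: 2.9
position: [491.3, -68.5, 351.0]
ee_rot: [-0.468, 0.53, 0.468, 0.53]
contact_force: [-0.1, 0.2, 1.1]
gripper_width: 85.5
```

```bash
python3 - <<'E'
from h import *
im,C,st=shot("wrist","w1");print(st["position"],R.from_quat(st["ee_rot"]).as_matrix().round(3),st["clock"],st["joints"].round(2))
import pickle;pickle.dump(C,open("w1.pkl","wb"))
cv2.imwrite("pics/w1b.png",cv2.resize(im,(800,600),interpolation=2))
E
```

```text
[491.28062261 -68.47256889 351.00369888] [[-0.001 -0.992  0.125]
 [ 0.     0.125  0.992]
 [-1.     0.001  0.   ]] 2.9 [ 0.19  0.1  -0.08 -0.   -1.39 -0.31]
```

View pics/w1b.png

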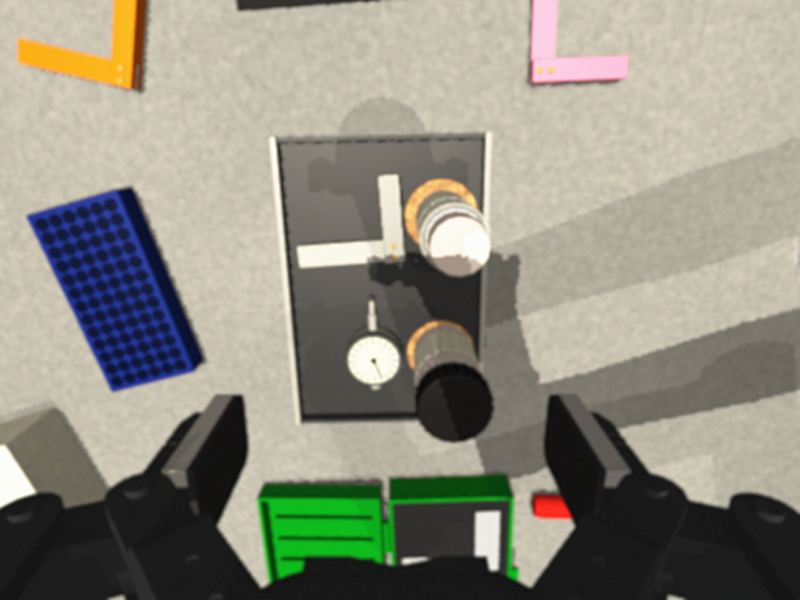

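The wrist view at 800 scale shows the can top at (456,243), the jar lid top at (453,403), the steel square's stock at (390,217) with its blade running left at y=253, and the dial at (374,359). The orange (120,50) and pink (575,60) Ls are outside the caddy, so the steel one is the target.

```bash
python3 - <<'E'
from h import *
import pickle
np.set_printoptions(precision=1,suppress=True)
W=pickle.load(open("w1.pkl","rb"));S,D=cam("scene"),cam("side")
im=cv2.imread("pics/w1.png");s=cv2.imread("pics/scene0.png");d=cv2.imread("pics/side0.png")
def big(im,m,roi):
    x0,y0,x1,y1=roi;k=np.zeros(im.shape[:2],'uint8');k[y0:y1,x0:x1]=m[y0:y1,x0:x1]
    c=max(cv2.findContours(k,0,2)[0],key=cv2.contourArea);return c[:,0]+0.0
def circ(c): (p,r)=cv2.minEnclosingCircle(c.astype('float32'));return np.array(p),r
V=im.max(2)
# can cap: lit white top
c=big(im,V>215,(262,130,320,182));e=cv2.fitEllipse(c.astype('float32'));print("cap w",e)
j=big(im,V<35,(262,225,320,285));p,r=circ(j);print("lid w",p,r)
dl=big(im,V>150,(218,205,260,250));pd,rd=circ(dl);print("dial w",pd,rd)
cs=big(s,s.max(2)>190,(205,165,232,186));es=circ(cs);cd=big(d,d.max(2)>190,(236,180,262,202));ed=circ(cd);print("cap s,d",es,ed)
for n,a,b in(("cap W-S",(W,e[0]),(S,es[0])),("cap W-D",(W,e[0]),(D,ed[0]))):print(n,*tri(*a,*b))
ls=big(s,s.max(2)<40,(245,155,276,180));ld=big(d,d.max(2)<40,(214,150,244,180));print("lid s,d",circ(ls),cv2.fitEllipse(ls.astype('float32')),circ(ld))
print("on z: cap",onz(W,e[0],145),"lid",onz(W,p,127),"dial",onz(W,pd,24+4))
ds=big(s,s.max(2)>150,(257,194,276,209));dd=big(d,d.max(2)>150,(240,171,264,188));print("dial tri",*tri(W,pd,S,circ(ds)[0]),*tri(W,pd,D,circ(dd)[0]))
# square
q=big(im,V>130,(185,108,258,174));r=cv2.approxPolyDP(q.astype('float32'),2.5,True)[:,0] if q.ndim==3 else cv2.approxPolyDP(q.astype('float32')[:,None],2.5,True)[:,0]
print("sq",np.c_[r,onz(W,r,24)[:,:2]])
E
```

```text
cap w ((295.9158935546875, 152.69705200195312), (33.617591857910156, 41.695186614990234), 65.1245346069336)
lid w [290.  257.2] 24.743444442749023
dial w [238.7 231.2] 16.9569149017334
cap s,d (array([217.5, 177.5]), 6.670932292938232) (array([247.1, 193. ]), 7.17724609375)
cap W-S [443.7 -68.2 134.1] [np.float64(1.5566987466474331), np.float64(1.55669874664744)]
cap W-D [445.  -72.7 148.9] [np.float64(0.23461794397875776), np.float64(0.23461794397880684)]Traceback (most recent call last):
  File "<stdin>", line 17, in <module>
  File "<stdin>", line 8, in big
ValueError: max() iterable argument is empty
```

```bash
python3 - <<'E'
from h import *
import pickle
np.set_printoptions(precision=1,suppress=True)
W=pickle.load(open("w1.pkl","rb"));S,D=cam("scene"),cam("side")
im=cv2.imread("pics/w1.png");s=cv2.imread("pics/scene0.png");d=cv2.imread("pics/side0.png")
def big(im,m,roi):
    x0,y0,x1,y1=roi;k=np.zeros(im.shape[:2],'uint8');k[y0:y1,x0:x1]=m[y0:y1,x0:x1]
    cs=cv2.findContours(k,0,2)[0]
    return max(cs,key=cv2.contourArea).astype('float32') if cs else np.array([[[1,1]]],'float32')
circ=cv2.minEnclosingCircle
V=im.max(2);Vs=s.max(2);Vd=d.max(2)
c=big(im,V>170,(262,130,320,182));print("cap w",circ(c))
p,r=circ(big(im,V<35,(262,225,320,285)));print("lid w",p,r)
pd,rd=circ(big(im,V>150,(218,205,260,250)));print("dial w",pd,rd)
print(Vs[160:180:4,250:270:3],Vd[156:172:4,220:238:3])
print("on z: cap",onz(W,circ(c)[0],145),"lid",onz(W,p,127),"dial",onz(W,pd,28))
es=circ(big(s,Vs>150,(257,194,276,209)));ed=circ(big(d,Vd>150,(240,171,264,188)));print("dial tri",*tri(W,pd,S,es[0]),*tri(W,pd,D,ed[0]))
r=cv2.approxPolyDP(big(im,V>130,(185,108,258,174)),2.5,True)[:,0]
print("sq",np.c_[r,onz(W,r,24)[:,:2]])
for ch,(x0,y0,x1,y1) in(("can pad",(255,110,310,150)),("jar pad",(255,200,310,240))):
    m=((im[...,2].astype(int)-im[...,0])>60);k=np.zeros(V.shape,'uint8');k[y0:y1,x0:x1]=m[y0:y1,x0:x1]
    ys,xs=np.nonzero(k);h=cv2.convexHull(np.c_[xs,ys].astype('float32'))[:,0];P=onz(W,h,7)[:,:2]
    # circle r=34 fit to hull arc on far side
    from scipy.optimize import least_squares as L
    f=L(lambda q:np.hypot(*(P-q).T)-34,P.mean(0),loss='soft_l1');print(ch,f.x,np.abs(f.fun).mean())
E
```

```text
cap w ((290.5, 145.0), 32.20646667480469)
lid w (289.97991943359375, 257.17376708984375) 24.743444442749023
dial w (238.6508331298828, 231.2067108154297) 16.9569149017334
[[165 133  63  60  61 140 163]
 [107  61  61  61  60  61 114]
 [ 60  60  60  60  60  60  57]
 [ 52  60  60  61  59  58  61]
 [126  52  52  52  52  51  89]] [[104  45  26  26  32  71]
 [ 25  25  25  25  23  26]
 [ 30  26  27  26  27  28]
 [ 16  23  24  23  23  20]]
on z: cap [[449.8 -81.1 145. ]] lid [[461.7  62.7 127. ]] dial [[531.   63.8  28. ]]
dial tri [529.7  57.1  41.4] [np.float64(0.663433528659676), np.float64(0.6634335286596421)] [533.   66.7  18.8] [np.float64(1.56127451366176), np.float64(1.5612745136617174)]
sq [[ 255.   112.   483.6 -111.2]
 [ 241.   113.   503.1 -112.3]
 [ 244.   153.   506.5  -55.8]
 [ 190.   157.   585.2  -59.9]
 [ 191.   171.   587.6  -39.1]
 [ 257.   164.   489.9  -37.3]]
can pad [448.8 -69. ] 0.7895951092162673
jar pad [464.3  70.6] 0.42875787099218465
```

Request:
drive_tool:
  motion:
    - [0, 21, -2.4, 0]
    - [0, 21, -2.4, 0]
    - [35, 0, 0, 0]
    - [35, 0, 0, 0]
    - [35, 0, 0, 0]
    - [25, 0, 0, 0]
    - [10, 0, 0, 0]
    - [0, 0, 0, 0]
    - [0, 0, 0, 0]
  grip: 85

```text
clock: 3.7
position: [449.4, -68.2, 211.3]
ee_rot: [-0.469, 0.53, 0.469, 0.529]
contact_force: [0.4, 0.1, -0.4]
gripper_width: 84.9
```

```bash
cat >> h.py <<'E'
def go(x,y,z,yaw=None):
    st=arm.read_state();M=R.from_quat(st["ee_rot"]).as_matrix();d=np.array([x,y,z])-st["position"]
    a=np.degrees(np.arctan2(M[1,1],M[0,1]))
    print("pos",st["position"].round(1),"yaw(tool y)",a.round(2),"tool delta",(M.T@d).round(1),"spin",None if yaw is None else round((a-yaw+90)%180-90,2),"t",round(st["clock"],2),"w",round(st["gripper_width"],1),"f",st["contact_force"].round(1))
E
python3 - <<'E'
from h import *
go(449,-68,117)
im,C,st=shot("wrist","w2");cv2.imwrite("pics/w2b.png",im)
E
```

```text
pos [449.4 -68.2 211.3] yaw(tool y) 173.07 tool delta [94.3  0.3  0.2] spin None t 3.7 w 84.9 f [ 0.4  0.1 -0.4]
```

View pics/w2b.png

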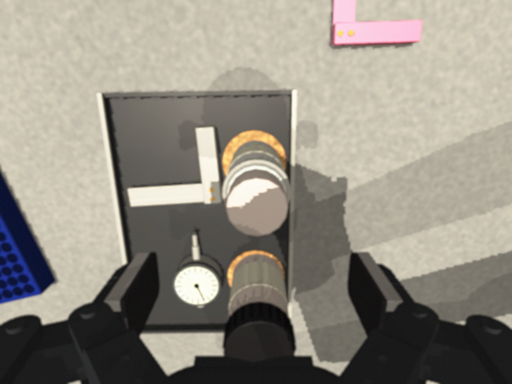

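The wrist picture shows the cap centred between the fingers at (257,207), which casts to y≈-69 at z=145.

Request:
drive_tool:
  motion:
    - [30, 0, 0, 0]
    - [30, 0, 0, 0]
    - [24, 0, 0, 0]
    - [10, 0, 0, 0]
    - [0, 0, 0, 0]
    - [0, 0, 0, 0]

```text
clock: 4.25
position: [450.4, -68.0, 118.4]
ee_rot: [-0.469, 0.529, 0.468, 0.53]
contact_force: [0.5, 0.6, 0.4]
gripper_width: 85.1
```

Request:
drive_tool:
  motion:
    - [0, 0, 0, 0]
    - [0, 0, 0, 0]
    - [0, 0, 0, 0]
    - [0, 0, 0, 0]
    - [0, 0, 0, 0]
    - [0, 0, 0, 0]
    - [0, 0, 0, 0]
    - [0, 0, 0, 0]
    - [0, 0, 0, 0]
    - [0, 0, 0, 0]
  grip: 30

```text
clock: 5.08
position: [449.5, -68.1, 118.7]
ee_rot: [-0.469, 0.529, 0.468, 0.53]
contact_force: [-2.3, 0.7, 5.8]
gripper_width: 41.0
```

Request:
drive_tool:
  motion:
    - [-5, 0, 0, 0]
    - [-10, 0, 0, 0]
    - [-15, 0, 0, 0]
    - [-20, 0, 0, 0]
    - [-20, 0, 0, 0]
    - [0, 0, 0, 0]

```text
clock: 5.58
position: [451.6, -68.0, 191.0]
ee_rot: [-0.47, 0.527, 0.467, 0.532]
contact_force: [1.0, -0.7, -2.4]
gripper_width: 41.7
```

```bash
python3 - <<'E'
from h import *
m=np.array([523,-361]);a=np.radians(-4);Rm=np.array([[np.cos(a),-np.sin(a)],[np.sin(a),np.cos(a)]])
for n,p in(("can",(0,45)),("jar",(0,-50))):print(n,m+Rm@p)
go(*(m+Rm@[0,45]),114)
im,C,st=shot("side","s1")
E
```

```text
can [ 526.13904132 -316.10961774]
jar [ 519.51217631 -410.87820251]
pos [451.6 -68.  191. ] yaw(tool y) 172.99 tool delta [  77.5 -103.7 -237.3] spin None t 5.58 w 41.7 f [ 1.  -0.7 -2.4]
```

Request:
drive_tool:
  motion:
    - [0, -4, -9, 0]
    - [0, -8, -18, 0]
    - [0, -12, -28, 0]
    - [0, -14, -32, 0]
    - [0, -14, -32, 0]
    - [0, -14, -32, 0]
    - [0, -14, -32, 0]
    - [0, -12, -28, 0]
    - [0, -8, -18, 0]
    - [0, -4, -8, 0]

```text
clock: 6.47
position: [522.6, -318.9, 184.3]
ee_rot: [-0.466, 0.531, 0.469, 0.53]
contact_force: [0.1, 0.5, -3.2]
gripper_width: 41.6
```

Request:
drive_tool:
  motion:
    - [0, 0, 0, 0]
    - [10, 0, 0, 0]
    - [20, 0, 0, 0]
    - [20, 0, 0, 0]
    - [12, 0, 0, 0]
    - [8, 0, 0, 0]
    - [2, 0, 0, 0]
    - [2, 0, 0, 0]
    - [1, 0, 0, 0]
    - [0, 0, 0, 0]

```text
clock: 7.3
position: [521.9, -315.2, 114.8]
ee_rot: [-0.468, 0.53, 0.469, 0.529]
contact_force: [-5.4, 1.9, 9.6]
gripper_width: 41.4
```

```bash
python3 - <<'E'
from h import *
go(526,-316,114)
im,C,st=shot("side","s2");im2,_,_=shot("scene","c2")
cv2.imwrite("pics/s2b.png",np.hstack([cv2.resize(im[220:360,230:410],None,fx=2.2,fy=2.2),cv2.resize(im2[200:340,80:260],None,fx=2.2,fy=2.2)]))
E
```

```text
pos [ 521.9 -315.2  114.8] yaw(tool y) 173.06 tool delta [ 0.8 -4.2 -0.2] spin None t 7.3 w 41.4 f [-5.4  1.9  9.6]
```

View pics/s2b.png

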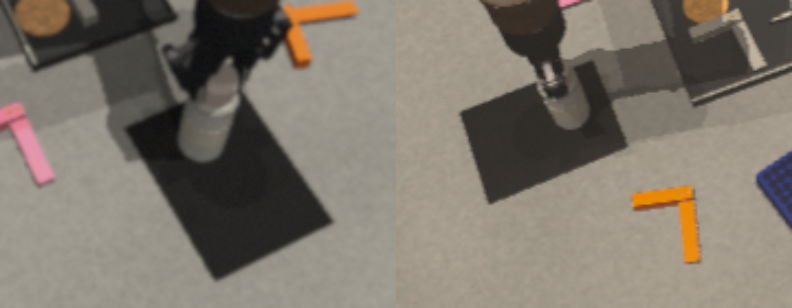

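The two crops show the can standing on the mat at about side px (321,288), well inside its edges. I'll release it.

Request:
drive_tool:
  motion:
    - [0, 0, 0, 0]
    - [0, 0, 0, 0]
    - [0, 0, 0, 0]
    - [0, 0, 0, 0]
    - [0, 0, 0, 0]
    - [0, 0, 0, 0]
    - [0, 0, 0, 0]
  grip: 85

```text
clock: 7.98
position: [523.4, -316.1, 112.2]
ee_rot: [-0.468, 0.53, 0.468, 0.53]
contact_force: [-0.3, 0.1, -0.9]
gripper_width: 85.2
```

Request:
drive_tool:
  motion:
    - [-10, 0, 0, 0]
    - [-30, 0, 0, 0]
    - [-30, 0, 0, 0]
    - [-25, 0, 0, 0]
    - [-5, 0, 0, 0]
    - [0, 0, 0, 0]

```text
clock: 8.48
position: [524.5, -316.6, 215.7]
ee_rot: [-0.47, 0.529, 0.466, 0.531]
contact_force: [-0.9, -0.4, 0.5]
gripper_width: 85.1
```

```bash
python3 - <<'E'
from h import *
go(463,68,210)
E
```

```text
pos [ 524.5 -316.6  215.7] yaw(tool y) 172.95 tool delta [  4.5 108.3 374.2] spin None t 8.48 w 85.1 f [-0.9 -0.4  0.5]
```

Request:
drive_tool:
  motion:
    - [0, 5, 17, 0]
    - [0, 10, 34, 0]
    - [0, 11, 38, 0]
    - [0, 11, 38, 0]
    - [0, 11, 38, 0]
    - [0, 11, 38, 0]
    - [0, 11, 38, 0]
    - [0, 11, 38, 0]
    - [0, 11, 38, 0]
    - [0, 11, 38, 0]

```text
clock: 9.32
position: [463.2, 50.3, 211.3]
ee_rot: [-0.468, 0.531, 0.469, 0.529]
contact_force: [1.3, 0.0, 0.1]
gripper_width: 84.7
```

Request:
drive_tool:
  motion:
    - [0, 4, 14, 0]
    - [0, 1, 5, 0]
    - [0, 0, 0, 0]
    - [0, 0, 0, 0]

```text
clock: 9.65
position: [461.7, 67.9, 211.6]
ee_rot: [-0.468, 0.53, 0.468, 0.529]
contact_force: [0.2, 0.4, 0.5]
gripper_width: 85.3
```

```bash
python3 - <<'E'
from h import *
go(463,68,93)
im,C,st=shot("wrist","w3")
m=cv2.inRange(im.max(2),0,45);m[330:]=0;m[:,:215]=0;m[:,310:]=0
c=max(cv2.findContours(m[:,:],0,2)[0],key=cv2.contourArea);x,y,w,h=cv2.boundingRect(c);print(x,y,w,h)
cv2.imwrite("pics/w3b.png",im)
print(onz(C,[(x+w/2,y+h/2)],127), onz(C,[(x,y+h/2),(x+w,y+h/2)],127))
E
```

```text
pos [461.7  67.9 211.6] yaw(tool y) 172.94 tool delta [118.6  -1.5   0.4] spin None t 9.65 w 85.3 f [0.2 0.4 0.5]
215 152 82 84
[[459.49589478  65.56188635 127.        ]] [[489.17504498  61.84725939 127.        ]
 [429.81421041  69.27683049 127.        ]]
```

View pics/w3b.png

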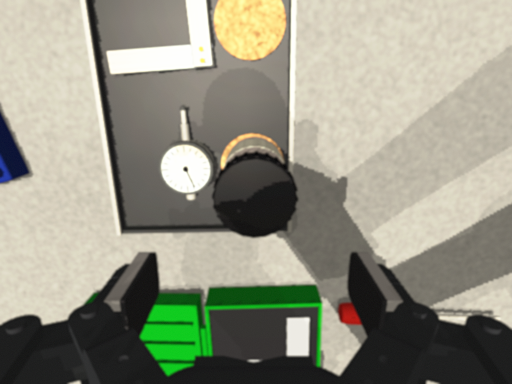

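The picture shows the lid centred at (255,193), about 1.5 mm off the jaw centre line.

Request:
drive_tool:
  motion:
    - [0, 1.5, -0.5, 0]
    - [30, 0, 0, 0]
    - [35, 0, 0, 0]
    - [30, 0, 0, 0]
    - [16, 0, 0, 0]
    - [7, 0, 0, 0]
    - [0, 0, 0, 0]
    - [0, 0, 0, 0]

```text
clock: 10.37
position: [461.3, 67.7, 94.9]
ee_rot: [-0.468, 0.53, 0.468, 0.53]
contact_force: [0.5, 0.0, -0.3]
gripper_width: 84.8
```

Request:
drive_tool:
  motion:
    - [0, 0, 0, 0]
    - [0, 0, 0, 0]
    - [0, 0, 0, 0]
    - [0, 0, 0, 0]
    - [0, 0, 0, 0]
    - [0, 0, 0, 0]
    - [0, 0, 0, 0]
    - [0, 0, 0, 0]
  grip: 45

```text
clock: 11.03
position: [461.4, 68.4, 96.1]
ee_rot: [-0.469, 0.529, 0.468, 0.531]
contact_force: [-2.0, -0.4, 5.6]
gripper_width: 60.7
```

Request:
drive_tool:
  motion:
    - [-5, 0, 0, 0]
    - [-10, 0, 0, 0]
    - [-20, 0, 0, 0]
    - [-30, 0, 0, 0]
    - [-30, 0, 0, 0]
    - [-30, 0, 0, 0]
    - [-15, 0, 0, 0]
    - [-5, 0, 0, 0]

```text
clock: 11.7
position: [461.7, 68.6, 242.8]
ee_rot: [-0.469, 0.527, 0.468, 0.532]
contact_force: [0.4, -0.3, -2.4]
gripper_width: 60.7
```

```bash
python3 - <<'E'
from h import *
go(520,-411,235)
E
```

```text
pos [461.7  68.6 242.8] yaw(tool y) 172.96 tool delta [   6.7 -116.6 -468.8] spin None t 11.7 w 60.7 f [ 0.4 -0.3 -2.4]
```

Request:
drive_tool:
  motion:
    - [-10, -3, -12, 0]
    - [-15, -6, -24, 0]
    - [-10, -9, -37, 0]
    - [0, -9, -37, 0]
    - [0, -9, -37, 0]
    - [0, -9, -37, 0]
    - [0, -9, -37, 0]
    - [0, -9, -37, 0]
    - [0, -9, -37, 0]
    - [0, -9, -37, 0]

```text
clock: 12.53
position: [499.2, -272.9, 272.7]
ee_rot: [-0.467, 0.53, 0.469, 0.53]
contact_force: [1.5, 0.6, -1.1]
gripper_width: 60.6
```

Request:
drive_tool:
  motion:
    - [0, -9, -37, 0]
    - [0, -9, -37, 0]
    - [0, -9, -37, 0]
    - [0, -5, -20, 0]
    - [0, -3, -11, 0]
    - [0, -1, -5, 0]
    - [0, 0, 0, 0]
    - [0, 0, 0, 0]

```text
clock: 13.2
position: [517.6, -420.6, 273.8]
ee_rot: [-0.468, 0.53, 0.469, 0.53]
contact_force: [0.5, 0.3, -2.3]
gripper_width: 60.4
```

```bash
python3 - <<'E'
from h import *
go(520,-412,94)
E
```

```text
pos [ 517.6 -420.6  273.8] yaw(tool y) 172.98 tool delta [179.8  -1.5   8.6] spin None t 13.2 w 60.4 f [ 0.5  0.3 -2.3]
```

Request:
drive_tool:
  motion:
    - [0, -1.5, 8.5, 0]
    - [15, 0, 0, 0]
    - [30, 0, 0, 0]
    - [35, 0, 0, 0]
    - [35, 0, 0, 0]
    - [30, 0, 0, 0]
    - [17, 0, 0, 0]
    - [10, 0, 0, 0]
    - [5, 0, 0, 0]
    - [0, 0, 0, 0]

```text
clock: 14.03
position: [520.8, -412.5, 97.5]
ee_rot: [-0.469, 0.53, 0.469, 0.529]
contact_force: [-0.2, -1.2, -1.8]
gripper_width: 60.4
```

Request:
drive_tool:
  motion:
    - [2, 0, 0, 0]
    - [2, 0, 0, 0]
    - [1, 0, 0, 0]
    - [1, 0, 0, 0]
    - [0, 0, 0, 0]

```text
clock: 14.45
position: [520.7, -413.8, 92.3]
ee_rot: [-0.469, 0.53, 0.468, 0.53]
contact_force: [0.1, 0.3, -0.5]
gripper_width: 60.8
```

Contact is just starting, so I'll go one more millimetre and release.

Request:
drive_tool:
  motion:
    - [1, 0, 0, 0]
    - [1, 0, 0, 0]
    - [0, 0, 0, 0]

```text
clock: 14.7
position: [520.7, -414.1, 92.2]
ee_rot: [-0.469, 0.53, 0.468, 0.53]
contact_force: [-2.9, 3.6, 7.3]
gripper_width: 60.5
```

Request:
drive_tool:
  motion:
    - [0, 0, 0, 0]
    - [0, 0, 0, 0]
    - [0, 0, 0, 0]
    - [0, 0, 0, 0]
    - [0, 0, 0, 0]
    - [0, 0, 0, 0]
  grip: 85

```text
clock: 15.2
position: [520.3, -413.5, 89.1]
ee_rot: [-0.468, 0.53, 0.468, 0.53]
contact_force: [0.4, 0.2, -0.7]
gripper_width: 85.2
```

Request:
drive_tool:
  motion:
    - [-10, 0, 0, 0]
    - [-30, 0, 0, 0]
    - [-35, 0, 0, 0]
    - [-35, 0, 0, 0]
    - [-35, 0, 0, 0]
    - [-35, 0, 0, 0]
    - [-10, 0, 0, 0]
    - [0, 0, 0, 0]

```text
clock: 15.87
position: [521.7, -414.5, 285.3]
ee_rot: [-0.472, 0.529, 0.465, 0.531]
contact_force: [-0.1, -0.3, -0.2]
gripper_width: 84.7
```

```bash
python3 - <<'E'
from h import *
go(535,-30,280)
im,C,st=shot("wrist","w4");cv2.imwrite("pics/w4b.png",im)
E
```

```text
pos [ 521.7 -414.5  285.3] yaw(tool y) 172.96 tool delta [  3.3  33.9 383.3] spin None t 15.87 w 84.7 f [-0.1 -0.3 -0.2]
```

View pics/w4b.png

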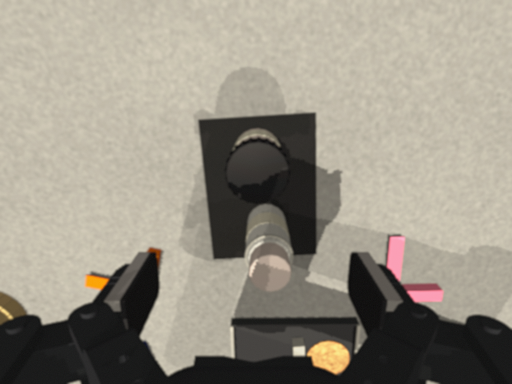

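Both containers stand on the mat, with the lid at (257,170) and the cap at (270,270). Next I'll measure the gauges and cutouts.

Request:
drive_tool:
  motion:
    - [0, 3, 36, 0]
    - [0, 3, 39, 0]
    - [0, 3, 39, 0]
    - [0, 3, 39, 0]
    - [0, 3, 39, 0]
    - [0, 3, 39, 0]
    - [0, 4, 39, 0]
    - [0, 4, 39, 0]
    - [0, 4, 39, 0]
    - [0, 4, 35, 0]

```text
clock: 16.75
position: [532.5, -27.1, 277.9]
ee_rot: [-0.468, 0.531, 0.469, 0.529]
contact_force: [1.4, -0.7, 0.4]
gripper_width: 85.0
```

Request:
drive_tool:
  motion:
    - [0, 0, 0, 0]
    - [0, 0, 0, 0]
    - [0, 0, 0, 0]

```text
clock: 17.0
position: [533.1, -29.2, 278.2]
ee_rot: [-0.468, 0.53, 0.469, 0.529]
contact_force: [0.7, -0.4, 0.2]
gripper_width: 85.3
```

```bash
python3 - <<'E'
from h import *
import pickle
im,C,st=shot("wrist","w5");pickle.dump(C,open("w5.pkl","wb"));go(535,90,280)
E
```

```text
pos [533.2 -29.8 278.4] yaw(tool y) 172.91 tool delta [ -1.6  13.  119.1] spin None t 17.05 w 84.9 f [-0.1  0.2  0.1]
```

Request:
drive_tool:
  motion:
    - [0, 2, 30, 0]
    - [0, 2, 30, 0]
    - [0, 2, 30, 0]
    - [0, 2, 30, 0]
    - [0, 0, 0, 0]
    - [0, 0, 0, 0]
    - [0, 0, 0, 0]

```text
clock: 17.63
position: [540.4, 89.7, 278.9]
ee_rot: [-0.468, 0.531, 0.468, 0.53]
contact_force: [-0.6, -0.3, -0.1]
gripper_width: 84.9
```

```bash
python3 - <<'E'
from h import *
import pickle
im,C,st=shot("wrist","w6");pickle.dump(C,open("w6.pkl","wb"));go(490,300,280)
a=cv2.imread("pics/w5.png");cv2.imwrite("pics/w56.png",cv2.resize(np.hstack([a[:300],im[:300]]),(800,234),interpolation=cv2.INTER_AREA))
E
```

```text
pos [540.4  89.4 279. ] yaw(tool y) 172.83 tool delta [ -1.   76.3 202.6] spin None t 17.68 w 84.8 f [ 0.6 -0.2 -0.1]
```

View pics/w56.png

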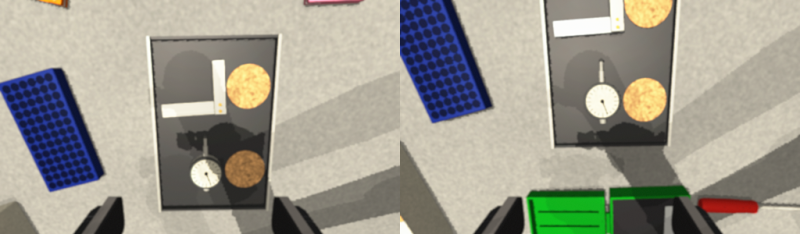

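```bash
python3 - <<'E'
from h import *
import pickle
np.set_printoptions(precision=1,suppress=True)
A=[(cv2.imread(f"pics/w{i}.png"),pickle.load(open(f"w{i}.pkl","rb"))) for i in(5,6)]
def cont(im,roi,t):
    x0,y0,x1,y1=roi;k=np.zeros(im.shape[:2],'uint8');k[y0:y1,x0:x1]=(im[y0:y1,x0:x1].min(2)>t)
    return max(cv2.findContours(k,0,2)[0],key=cv2.contourArea).astype('float32')
dc=[]
for (im,C),roi,sr in zip(A,((235,195,292,252),(230,102,288,155)),((255,172,275,205),(248,70,268,108))):
    c=cont(im,roi,130);p,r=cv2.minEnclosingCircle(c);e=cv2.fitEllipse(cv2.convexHull(c));dc.append(e[0]);print("dial",p,r,e,onz(C,e[0],28))
    c=cont(im,sr,120)[:,0];t=c[c[:,1].argmin()];print("stem tip",t,onz(C,t,14), "stem mean",onz(C,c.mean(0),14))
X=tri(A[0][1],dc[0],A[1][1],dc[1]);print("dial tri",*X)
for (im,C),roi in zip(A,((195,70,300,155),(190,0,290,52))):
    c=cont(im,roi,150);r=cv2.approxPolyDP(c,2.5,True)[:,0];print(np.c_[r,onz(C,r,24)[:,:2],onz(C,r,15.5)[:,:2]])
    cv2.imwrite("pics/sq.png",cv2.resize(im[60:160,190:300],None,fx=7,fy=7,interpolation=2)) if roi[1] else 0
E
```

```text
dial (261.5, 224.5) 19.81171226501465 ((261.7958679199219, 224.53472900390625), (34.201751708984375, 39.984859466552734), 151.87115478515625) [[533.3  64.8  28. ]]
stem tip [261. 197.] [[530.2  31.9  14. ]] stem mean [[530.4  33.6  14. ]]
dial (258.5065002441406, 129.16233825683594) 21.70914649963379 ((258.5154113769531, 129.16079711914062), (43.06189727783203, 43.2537956237793), 53.4371337890625) [[530.7  61.5  28. ]]
stem tip [257.  78.] [[525.3   4.   14. ]] stem mean [[527.6  20.3  14. ]]
dial tri [531.9  60.1  39.1] [np.float64(1.203027930429653), np.float64(1.203027930429879)]
[[ 287.    77.   483.7 -111.4  482.9 -111.5]
 [ 271.    78.   502.  -112.6  501.5 -112.7]
 [ 273.   130.   505.9  -53.8  505.5  -52.6]
 [ 207.   134.   585.1  -58.8  586.4  -57.8]
 [ 208.   150.   587.1  -39.5  588.5  -38.1]
 [ 288.   145.   489.8  -33.6  489.   -32. ]]
[[285.    0.  486.  -70.4 485.  -72.2]
 [268.    0.  504.1 -72.7 503.5 -74.5]
 [268.   21.  506.3 -52.6 505.8 -54. ]
 [196.   26.  585.1 -57.6 586.3 -59.1]
 [197.   47.  587.8 -36.6 589.  -37.6]
 [285.   39.  489.7 -32.4 488.8 -33.3]]
```

Request:
drive_tool:
  motion:
    - [0, 7, 20, 0]
    - [0, 12, 32, 0]
    - [0, 12, 32, 0]
    - [0, 12, 32, 0]
    - [0, 12, 32, 0]
    - [0, 12, 32, 0]
    - [0, 9, 22, 0]
    - [0, 0, 0, 0]
    - [0, 0, 0, 0]
    - [0, 0, 0, 0]

```text
clock: 18.52
position: [490.2, 299.3, 279.3]
ee_rot: [-0.468, 0.53, 0.468, 0.53]
contact_force: [0.3, 0.3, 0.8]
gripper_width: 85.1
```

```bash
python3 - <<'E'
from h import *
import pickle
im,C,st=shot("wrist","w7");pickle.dump(C,open("w7.pkl","wb"));go(490,400,280)
E
```

```text
pos [490.3 299.1 279.4] yaw(tool y) 172.83 tool delta [ -0.7  12.9 100.1] spin None t 18.57 w 85.2 f [0.8 0.1 0.5]
```

Request:
drive_tool:
  motion:
    - [0, 2, 25, 0]
    - [0, 2, 25, 0]
    - [0, 3, 25, 0]
    - [0, 3, 25, 0]
    - [0, 0, 0, 0]
    - [0, 0, 0, 0]
    - [0, 0, 0, 0]

```text
clock: 19.15
position: [492.7, 399.8, 279.3]
ee_rot: [-0.468, 0.53, 0.468, 0.53]
contact_force: [-0.8, -1.3, 0.2]
gripper_width: 84.9
```

```bash
python3 - <<'E'
from h import *
import pickle
im,C,st=shot("wrist","w8");pickle.dump(C,open("w8.pkl","wb"));go(490,400,280)
a=cv2.imread("pics/w7.png");q=cv2.imread("pics/sq.png")
t=np.hstack([a[:330],im[:330]]);cv2.imwrite("pics/w78.png",cv2.resize(t,(800,258),interpolation=cv2.INTER_AREA))
E
```

```text
pos [492.7 399.6 279.5] yaw(tool y) 172.84 tool delta [-0.5  2.7  0. ] spin None t 19.2 w 84.9 f [-0.2 -0.1 -0.3]
```

View pics/w78.png

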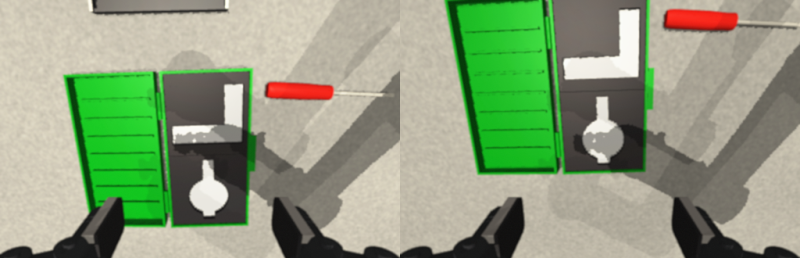

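Views 7 and 8 show the square cutout lit at w8 px (768,60) on the tiled scale, and the dial cutout at w8 (603,137) and w7 (208,195). I'll fit both.

```bash
python3 - <<'E'
from h import *
import pickle
np.set_printoptions(precision=1,suppress=True)
def proc(L,P):
    L=np.array(L,float);P=np.array(P,float);l=L.mean(0);p=P.mean(0);H=(L-l).T@(P-p);a=np.arctan2(H[0,1]-H[1,0],H[0,0]+H[1,1])
    Rm=np.array([[np.cos(a),-np.sin(a)],[np.sin(a),np.cos(a)]]);t=p-Rm@l
    print("   origin",t,"yaw",np.degrees(a),"res",((L@Rm.T+t)-P).round(1).tolist());return t,a
C5,C6=[pickle.load(open(f"w{i}.pkl","rb")) for i in(5,6)]
LL=[(-28,-40),(-10,-40),(72,20),(72,40),(-28,40)]
for C,px,ll in((C5,[(287,77),(271,78),(207,134),(208,150),(288,145)],LL),(C6,[(196,26),(197,47),(285,39)],LL[2:])):
    px=np.array(px,float);P=[onz(C,p,15.5 if l[0]==72 else 24)[0,:2] for p,l in zip(px,ll)];proc(ll,P)
print("sq corner tri",tri(C5,(288,145),C6,(285,39)),tri(C5,(208,150),C6,(197,47)))
I=[cv2.imread(f"pics/w{i}.png") for i in(7,8)];C7,C8=[pickle.load(open(f"w{i}.pkl","rb")) for i in(7,8)]
def cont(im,roi,t):
    x0,y0,x1,y1=roi;k=np.zeros(im.shape[:2],'uint8');k[y0:y1,x0:x1]=(im[y0:y1,x0:x1].min(2)>t)
    return max(cv2.findContours(k,0,2)[0],key=cv2.contourArea).astype('float32')
for n,im,C,roi in(("w7",I[0],C7,(215,100,315,188)),("w8",I[1],C8,(205,0,308,104))):
    c=cont(im,roi,110);r=cv2.approxPolyDP(c,2.5,True)[:,0];print(n,"sqcut\n",np.c_[r,onz(C,r,24)[:,:2]])
for n,im,C,roi,t in(("w7",I[0],C7,(230,195,305,282),110),("w8",I[1],C8,(230,115,290,212),75)):
    c=cont(im,roi,t)[:,0];P=onz(C,c,24)[:,:2]
    print(n,"dialcut x",P[:,0].min(),P[:,0].max(),"y",P[:,1].min(),P[:,1].max(),"stem tip",P[c[:,1]<c[:,1].min()+2].mean(0),"cap",P[c[:,1]>c[:,1].max()-2].mean(0))
    m=P
    from scipy.optimize import least_squares as L
    ctr=np.median(m,0)
    for _ in range(6):
        k=np.abs(np.hypot(*(m-ctr).T)-33)<4+8/(1+_);f=L(lambda q:np.hypot(*(m[k]-q[:2]).T)-q[2],[*ctr,33],loss='soft_l1');ctr=f.x[:2]
    print("   circle",f.x,k.sum())
cv2.imwrite("pics/case8.png",cv2.resize(np.hstack([I[1][0:230,190:320],I[0][90:320,190:320]]),None,fx=2.6,fy=2.6,interpolation=2))
E
```

```text
origin [514.3 -73.8] yaw -3.423531319515294 res [[0.2, -0.6], [-0.1, -0.5], [0.9, -0.3], [0.0, -0.0], [-1.0, 1.4]]
   origin [514.2 -73.8] yaw -3.6771411764786137 res [[1.1, 0.6], [-0.3, -0.9], [-0.8, 0.3]]
sq corner tri (array([489.3, -32.8,  20. ]), [np.float64(0.08231402109304922), np.float64(0.0823140210931614)]) (array([589. , -37.8,  13.7]), [np.float64(0.22238680682020384), np.float64(0.22238680682020953)])
w7 sqcut
 [[310.  107.  417.5 253.7]
 [286.  109.  445.7 252.5]
 [287.  161.  450.4 314.8]
 [221.  161.  531.4 304.6]
 [221.  182.  535.6 331.3]
 [307.  179.  427.7 340.9]]
w8 sqcut
 [[306.   12.  416.9 253.9]
 [289.   11.  435.1 250.7]
 [279.   15.  446.2 253.1]
 [279.   71.  452.1 310. ]
 [210.   74.  530.6 303.3]
 [210.  100.  535.3 331.6]
 [304.   98.  426.1 343.1]]
w7 dialcut x 455.97532601630024 522.6466605206897 y 366.8505019618314 473.54650311304454 stem tip [486.1 368.1] cap [493.5 472.2]
   circle [489.  433.4  32.2] 61
w8 dialcut x 455.6885409634269 522.593962521588 y 363.10213340077996 473.5279182593147 stem tip [483.6 364.1] cap [497.2 471.6]
   circle [489.4 431.4  33. ] 76
```

View pics/case8.png

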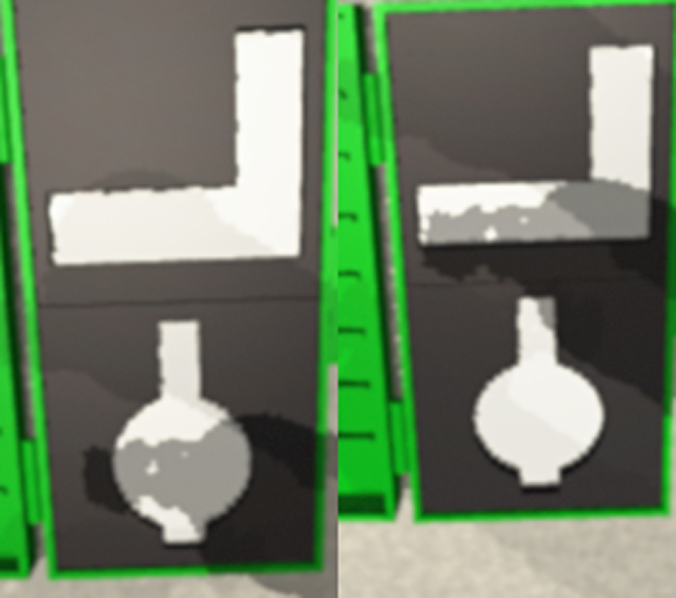

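Request:
drive_tool:
  motion:
    - [10, -6, -24, 0]
    - [15, -8, -33, 0]
    - [15, -9, -36, 0]
    - [15, -9, -37, 0]
    - [15, -9, -37, 0]
    - [15, -9, -37, 0]
    - [15, -9, -37, 0]
    - [15, -9, -37, 0]
    - [10, -8, -33, 0]
    - [5, -4, -20, 0]

```text
clock: 20.03
position: [529.5, 58.4, 148.4]
ee_rot: [-0.467, 0.532, 0.467, 0.53]
contact_force: [1.1, -0.3, -0.2]
gripper_width: 85.1
```

Request:
drive_tool:
  motion:
    - [0, 0, 0, 0]
    - [0, 0, 0, 0]
    - [0, 0, 0, 0]

```text
clock: 20.28
position: [531.2, 62.6, 150.1]
ee_rot: [-0.468, 0.529, 0.468, 0.531]
contact_force: [-0.4, 0.3, 0.5]
gripper_width: 84.8
```

```bash
python3 - <<'E'
from h import *
im,C,st=shot("wrist","w9");go(530.7,61.5,14)
k=(im.min(2)>130).astype('uint8');k[300:]=0;k[:,:200]=0;k[:,310:]=0
for c in cv2.findContours(k,0,2)[0]:
    if cv2.contourArea(c)>400:
        h=cv2.convexHull(c).astype('float32');e=cv2.fitEllipse(h);print(np.round(e[0],1),np.round(e[1],1),onz(C,e[0],28).round(1),onz(C,e[0],26).round(1))
cv2.imwrite("pics/w9b.png",im)
E
```

```text
pos [531.3  63.2 150.2] yaw(tool y) 172.96 tool delta [136.2   0.6  -1.9] spin None t 20.33 w 85.3 f [ 0.7 -0.2  1.1]
[251.2 293.4] [ 88.  116.2] [[547.1 169.8  28. ]] [[547.3 171.2  26. ]]
[254.1 180.7] [55.9 58.9] [[530.7  60.8  28. ]] [[530.8  61.3  26. ]]
[250.6  36.3] [ 70.9 113.2] [[519.6 -49.1  28. ]] [[519.6 -49.4  26. ]]
[225.3  11.8] [38.4 79.5] [[535.6 -67.4  28. ]] [[535.7 -67.8  26. ]]
```

View pics/w9b.png

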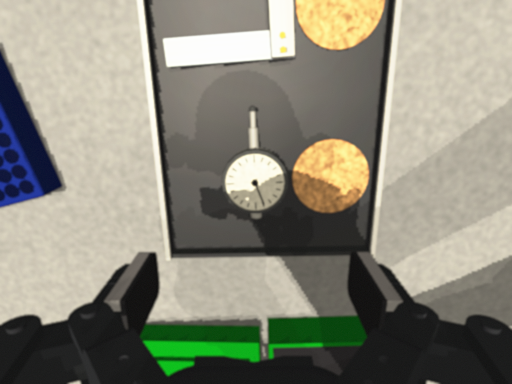

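The dial is at (254,181), which casts to (530.7,61.0). This agrees with the earlier view.

Request:
drive_tool:
  motion:
    - [20, 0.5, -2, 0]
    - [35, 0, 0, 0]
    - [35, 0, 0, 0]
    - [25, 0, 0, 0]
    - [13, 0, 0, 0]
    - [7, 0, 0, 0]
    - [1, 0, 0, 0]
    - [0, 0, 0, 0]
    - [0, 0, 0, 0]

```text
clock: 21.08
position: [531.3, 61.8, 14.6]
ee_rot: [-0.469, 0.529, 0.468, 0.531]
contact_force: [0.0, -0.4, 0.1]
gripper_width: 84.8
```

Request:
drive_tool:
  motion:
    - [0, 0, 0, 0]
    - [0, 0, 0, 0]
    - [0, 0, 0, 0]
    - [0, 0, 0, 0]
    - [0, 0, 0, 0]
    - [0, 0, 0, 0]
    - [0, 0, 0, 0]
    - [0, 0, 0, 0]
  grip: 40

```text
clock: 21.75
position: [530.8, 61.2, 14.9]
ee_rot: [-0.469, 0.529, 0.468, 0.53]
contact_force: [-2.1, -0.1, 6.7]
gripper_width: 53.0
```

Request:
drive_tool:
  motion:
    - [-5, 0, 0, 0]
    - [-15, 0, 0, 0]
    - [-25, 0, 0, 0]
    - [-30, 0, 0, 0]
    - [-15, 0, 0, 0]
    - [0, 0, 0, 0]

```text
clock: 22.25
position: [532.6, 61.7, 107.4]
ee_rot: [-0.47, 0.527, 0.467, 0.532]
contact_force: [0.6, 0.9, -1.4]
gripper_width: 53.0
```

```bash
python3 - <<'E'
from h import *
go(489.2,430.5,104)
E
```

```text
pos [532.6  61.7 107.4] yaw(tool y) 172.98 tool delta [  4.1  88.2 360.8] spin None t 22.25 w 53.0 f [ 0.6  0.9 -1.4]
```

Request:
drive_tool:
  motion:
    - [0, 4, 17, 0]
    - [0, 8, 32, 0]
    - [0, 9, 38, 0]
    - [0, 9, 38, 0]
    - [0, 9, 38, 0]
    - [0, 9, 38, 0]
    - [0, 9, 38, 0]
    - [0, 9, 38, 0]
    - [0, 9, 37, 0]
    - [0, 7, 26, 0]

```text
clock: 23.08
position: [489.5, 411.1, 101.8]
ee_rot: [-0.469, 0.53, 0.469, 0.529]
contact_force: [0.3, -0.1, -1.4]
gripper_width: 53.2
```

Request:
drive_tool:
  motion:
    - [0, 4, 14, 0]
    - [0, 2, 7, 0]
    - [0, 0, 0, 0]
    - [0, 0, 0, 0]
    - [0, 0, 0, 0]

```text
clock: 23.5
position: [487.3, 428.2, 103.0]
ee_rot: [-0.468, 0.531, 0.468, 0.53]
contact_force: [-0.5, -0.0, -0.7]
gripper_width: 53.1
```

```bash
python3 - <<'E'
from h import *
go(489.2,430.5,36)
im,C,st=shot("side","s3");s2,_,_=shot("wrist","w10")
cv2.imwrite("pics/s3b.png",cv2.resize(s2[150:384,130:380],None,fx=2.2,fy=2.2,interpolation=2))
E
```

```text
pos [487.3 428.2 103. ] yaw(tool y) 172.85 tool delta [67.  -1.7  2.6] spin None t 23.5 w 53.1 f [-0.5 -0.  -0.7]
```

View pics/s3b.png

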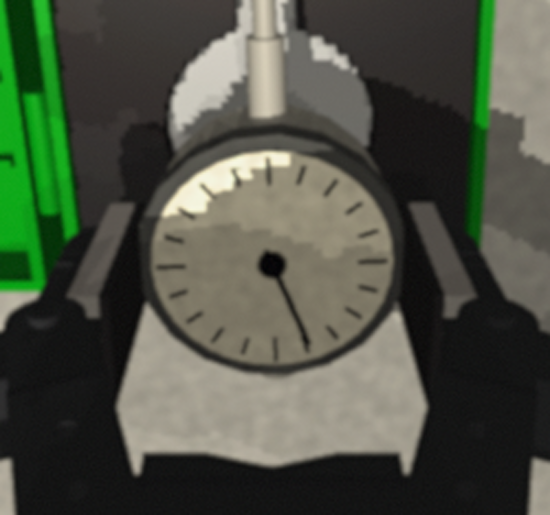

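The dial is held level, centred in the jaws at (270,263), with its stem pointing toward -y over the slot.

Request:
drive_tool:
  motion:
    - [10, -1.7, 2.6, 0]
    - [20, 0, 0, 0]
    - [18, 0, 0, 0]
    - [10, 0, 0, 0]
    - [4, 0, 0, 0]
    - [2, 0, 0, 0]
    - [2, 0, 0, 0]
    - [1, 0, 0, 0]
    - [0, 0, 0, 0]
    - [0, 0, 0, 0]

```text
clock: 24.43
position: [489.5, 432.8, 37.1]
ee_rot: [-0.468, 0.529, 0.468, 0.53]
contact_force: [0.6, 0.3, -1.8]
gripper_width: 52.8
```

Request:
drive_tool:
  motion:
    - [0.5, 0, -2, 0]
    - [0.7, 0, 0, 0]
    - [0, 0, 0, 0]
    - [0, 0, 0, 0]

```text
clock: 24.77
position: [489.0, 430.4, 35.2]
ee_rot: [-0.468, 0.53, 0.468, 0.53]
contact_force: [0.1, 0.1, -2.0]
gripper_width: 53.0
```

Request:
drive_tool:
  motion:
    - [0, 0, 0, 0]
    - [0, 0, 0, 0]
    - [0, 0, 0, 0]
    - [0, 0, 0, 0]
  grip: 62

```text
clock: 25.1
position: [489.2, 430.6, 35.4]
ee_rot: [-0.468, 0.53, 0.468, 0.53]
contact_force: [-0.4, 1.3, 0.5]
gripper_width: 62.4
```

Request:
drive_tool:
  motion:
    - [-5, 0, 0, 0]
    - [-20, 0, 0, 0]
    - [-35, 0, 0, 0]
    - [-35, 0, 0, 0]
    - [-20, 0, 0, 0]
    - [0, 0, 0, 0]
    - [0, 0, 0, 0]

```text
clock: 25.68
position: [489.4, 431.0, 152.3]
ee_rot: [-0.468, 0.528, 0.469, 0.531]
contact_force: [0.2, 0.2, -1.1]
gripper_width: 61.8
```

```bash
python3 - <<'E'
from h import *
im,C,st=shot("wrist","w11");go(495.2,-72.6,120,176.45)
cv2.imwrite("pics/w11b.png",cv2.resize(im[60:300,150:360],None,fx=2.4,fy=2.4,interpolation=2))
E
```

```text
pos [488.7 430.3 150.4] yaw(tool y) 172.92 tool delta [  30.1  -68.4 -498.2] spin -3.53 t 25.73 w 62.1 f [-0.7  1.  -0.6]
```

View pics/w11b.png

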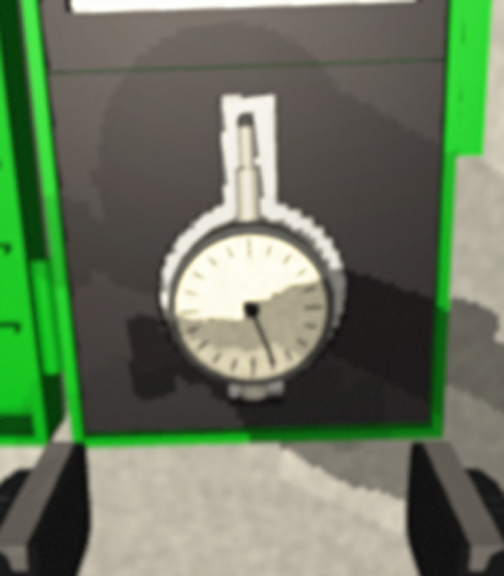

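The dial lies flat in its cutout, with the stem in the slot and a pale margin all round. Next is the square.

Request:
drive_tool:
  motion:
    - [0, -3, -20, 0]
    - [0, -5, -38, 0]
    - [0, -5.5, -40, 0]
    - [0, -5.5, -40, 0]
    - [0, -5.5, -40, 0]
    - [0, -5.5, -40, 0]
    - [0, -5.5, -40, 0]
    - [0, -5.5, -40, 0]
    - [0, -5.5, -40, 0]
    - [0, -5.5, -40, 0]
  grip: 50

```text
clock: 26.57
position: [492.7, 46.7, 148.7]
ee_rot: [-0.468, 0.531, 0.469, 0.529]
contact_force: [1.5, -0.8, 0.1]
gripper_width: 50.0
```

Request:
drive_tool:
  motion:
    - [0, -5.4, -40, 0]
    - [0, -5.5, -40, 0]
    - [0, -5, -30, 0]
    - [0, -3, -11, 0]
    - [0, 0, 0, -3.5]
    - [0, 0, 0, 0]
    - [0, 0, 0, 0]

```text
clock: 27.15
position: [497.5, -73.4, 149.2]
ee_rot: [-0.483, 0.516, 0.484, 0.515]
contact_force: [0.5, 0.1, 0.1]
gripper_width: 49.8
```

```bash
python3 - <<'E'
from h import *
im,C,st=shot("wrist","w12");go(495.2,-72.6,15.5,176.45)
k=(im.min(2)>150).astype('uint8');k[320:]=0;k[:,:120]=0;k[:,360:]=0
k=cv2.morphologyEx(k,cv2.MORPH_OPEN,np.ones((7,7)))
for c in cv2.findContours(k,0,2)[0]:
    if cv2.contourArea(c)>2500:
        r=cv2.approxPolyDP(c.astype('float32'),3,True)[:,0]
        print(np.c_[r,onz(C,r,24)[:,:2],onz(C,r,15.5)[:,:2]].round(1))
E
```

```text
pos [497.6 -73.1 149.4] yaw(tool y) 176.4 tool delta [133.9   2.3   0.4] spin -0.05 t 27.2 w 49.7 f [-0.5 -0.  -0. ]
[[ 359.     0.   412.4 -205.   409.9 -206.7]
 [ 120.     0.   584.7 -216.1  587.7 -218.2]
 [ 120.   300.   632.5   35.6  636.9   41.5]
 [ 135.   298.   617.8   34.3  621.7   40.1]
 [ 145.   286.   606.    21.8  609.6   27.2]
 [ 132.    86.   586.5 -157.   589.5 -157.2]
 [ 359.    94.   410.3 -139.6  407.6 -139.2]]
```

```bash
python3 - <<'E'
from h import *
st=arm.read_state();C=cam("wrist",st);im=cv2.imread("pics/w12.png")
k=(im.min(2)>150).astype('uint8')
n,l,s,c=cv2.connectedComponentsWithStats(k)
for i in range(1,n):
    x,y,w,h,a=s[i]
    if a>2500 and w<250 and h<250:
        ct=cv2.findContours((l==i).astype('uint8'),0,2)[0][0];r=cv2.approxPolyDP(ct.astype('float32'),3,True)[:,0]
        print(s[i]);print(np.c_[r,onz(C,r,24)[:,:2],onz(C,r,15.5)[:,:2]].round(1))
E
```

```text
[ 424    0   88   46 3726]
[[ 427.     0.   363.6 -201.6  359.5 -203.2]
 [ 426.    42.   361.7 -173.6  357.5 -174.3]
 [ 511.    45.   297.7 -167.4  291.6 -168. ]
 [ 511.     0.   303.  -197.7  297.  -199.2]]
```

```bash
python3 - <<'E'
from h import *
st=arm.read_state();C=cam("wrist",st);im=cv2.imread("pics/w12.png").min(2)
p=proj(C,[(495.2,-72.6,24)])[0];print(p)
r=int(p[1]);row=im[r];xs=np.arange(215,295);print(row[xs].tolist())
print(onz(C,[(x,p[1]) for x in xs if row[x]>140],24)[[0,-1],:2])
col=im[:,int(p[0])];ys=np.nonzero(col>140)[0];print(ys.min(),[ (int(a[0]),int(a[-1])) for a in np.split(ys,np.nonzero(np.diff(ys)>1)[0]+1)])
E
```

```text
[256.29640513 182.31203074]
[89, 88, 87, 87, 87, 86, 87, 87, 87, 88, 87, 87, 87, 88, 87, 87, 88, 87, 89, 87, 88, 87, 88, 87, 88, 87, 88, 87, 85, 85, 112, 168, 210, 224, 223, 222, 223, 224, 224, 223, 221, 221, 222, 223, 222, 215, 199, 168, 134, 118, 116, 102, 77, 51, 42, 48, 57, 64, 66, 69, 72, 72, 72, 72, 75, 80, 83, 83, 82, 78, 75, 70, 66, 65, 65, 65, 68, 72, 78, 78]
[[503.93635819 -73.16118152]
 [490.36047354 -72.28913216]]
0 [(0, 90), (135, 186)]
```

Request:
drive_tool:
  motion:
    - [20, 2.2, 0.4, 0]
    - [35, 0, 0, 0]
    - [35, 0, 0, 0]
    - [25, 0, 0, 0]
    - [12, 0, 0, 0]
    - [5, 0, 0, 0]
    - [1.5, 0, 0, 0]
    - [0, 0, 0, 0]
    - [0, 0, 0, 0]

```text
clock: 27.95
position: [496.8, -72.6, 17.6]
ee_rot: [-0.485, 0.515, 0.484, 0.516]
contact_force: [1.4, -0.2, 0.5]
gripper_width: 50.0
```

Request:
drive_tool:
  motion:
    - [0, 0, 0, 0]
    - [0, 0, 0, 0]
    - [0, 0, 0, 0]
    - [0, 0, 0, 0]
    - [0, 0, 0, 0]
    - [0, 0, 0, 0]
    - [0, 0, 0, 0]
    - [0, 0, 0, 0]
  grip: 5

```text
clock: 28.62
position: [495.9, -73.0, 17.6]
ee_rot: [-0.484, 0.515, 0.484, 0.515]
contact_force: [-2.1, 1.0, 4.9]
gripper_width: 15.7
```

Request:
drive_tool:
  motion:
    - [-5, 0, 0, 0]
    - [-10, 0, 0, 0]
    - [-20, 0, 0, 0]
    - [-30, 0, 0, 0]
    - [-30, 0, 0, 0]
    - [-10, 0, 0, 0]
    - [0, 0, 0, 0]

```text
clock: 29.2
position: [497.7, -72.8, 124.9]
ee_rot: [-0.486, 0.513, 0.483, 0.517]
contact_force: [-0.2, 1.2, -2.7]
gripper_width: 16.1
```

```bash
python3 - <<'E'
from h import *
st=arm.read_state()
a=np.radians(-6);x,y=454.5-19*np.cos(a),295.5-19*np.sin(a);print(x,y)
go(x,y,100,174)
im,C,st=shot("wrist","w13");cv2.imwrite("pics/w13b.png",cv2.resize(im[100:],None,fx=1.5,fy=1.5))
E
```

```text
435.6040839880028 297.4860408020854
pos [497.7 -72.8 124.9] yaw(tool y) 176.44 tool delta [ 24.8  85.1 365.7] spin 2.44 t 29.2 w 16.1 f [-0.2  1.2 -2.7]
```

View pics/w13b.png

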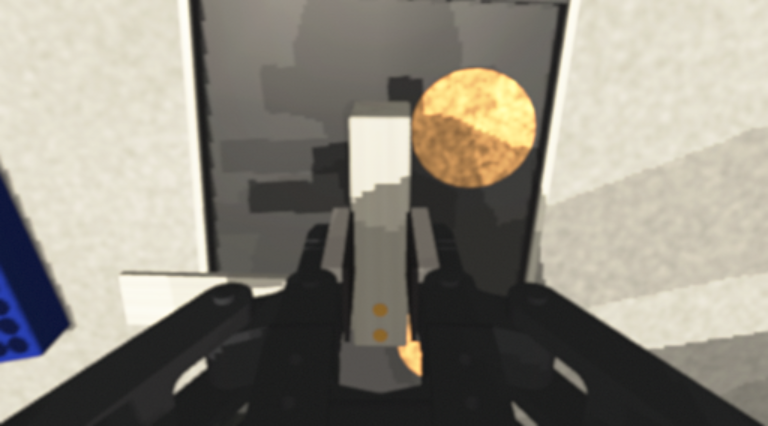

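The square is held level by its stock, with the blade pointing to +x.

Request:
drive_tool:
  motion:
    - [0, 4, 15, 0]
    - [0, 7, 30, 0]
    - [0, 9, 38, 0]
    - [0, 9, 38, 0]
    - [0, 9, 38, 0]
    - [0, 9, 38, 0]
    - [0, 9, 38, 0]
    - [0, 9, 38, 0]
    - [0, 8, 36, 0]
    - [0, 6, 28, 0]

```text
clock: 30.08
position: [436.2, 270.0, 119.7]
ee_rot: [-0.484, 0.516, 0.485, 0.514]
contact_force: [-0.0, -0.5, -1.6]
gripper_width: 15.9
```

Request:
drive_tool:
  motion:
    - [0, 4, 18, 0]
    - [0, 2.1, 10.7, 0]
    - [0, 0, 0, 1.2]
    - [0, 0, 0, 1.2]
    - [0, 0, 0, 0]
    - [0, 0, 0, 0]
    - [0, 0, 0, 0]

```text
clock: 30.67
position: [433.7, 296.1, 121.5]
ee_rot: [-0.473, 0.526, 0.473, 0.525]
contact_force: [-0.2, -0.2, -2.3]
gripper_width: 16.1
```

```bash
python3 - <<'E'
from h import *
go(435.6,297.3,45,174)
E
```

```text
pos [433.7 296.1 121.5] yaw(tool y) 173.95 tool delta [76.5 -1.8  1.5] spin -0.05 t 30.67 w 16.1 f [-0.2 -0.2 -2.3]
```

Request:
drive_tool:
  motion:
    - [10, -1.8, 1.5, 0]
    - [20, 0, 0, 0]
    - [20, 0, 0, 0]
    - [12, 0, 0, 0]
    - [5, 0, 0, 0]
    - [2, 0, 0, 0]
    - [0, 0, 0, 0]
    - [0, 0, 0, 0]

```text
clock: 31.33
position: [436.1, 299.0, 53.2]
ee_rot: [-0.473, 0.525, 0.473, 0.526]
contact_force: [-0.0, 0.1, -2.7]
gripper_width: 15.7
```

```bash
python3 - <<'E'
from h import *
go(435.6,297.3,38.5,174)
E
```

```text
pos [436.1 299.   53.2] yaw(tool y) 174.05 tool delta [14.7  0.4 -1.7] spin 0.05 t 31.33 w 15.7 f [-0.   0.1 -2.7]
```

Request:
drive_tool:
  motion:
    - [3, 0.4, -1.7, 0]
    - [3, 0, 0, 0]
    - [3, 0, 0, 0]
    - [3, 0, 0, 0]
    - [1.5, 0, 0, 0]
    - [1, 0, 0, 0]
    - [0, 0, 0, 0]
    - [0, 0, 0, 0]

```text
clock: 32.0
position: [435.0, 297.0, 38.1]
ee_rot: [-0.473, 0.525, 0.473, 0.525]
contact_force: [0.3, 0.2, -2.1]
gripper_width: 16.1
```

Request:
drive_tool:
  motion:
    - [0, 0, 0, 0]
    - [0, 0, 0, 0]
    - [0, 0, 0, 0]
    - [0, 0, 0, 0]
  grip: 26

```text
clock: 32.33
position: [435.3, 297.2, 38.5]
ee_rot: [-0.473, 0.525, 0.473, 0.526]
contact_force: [0.4, -0.7, -0.2]
gripper_width: 26.3
```

Request:
drive_tool:
  motion:
    - [-5, 0, 0, 0]
    - [-20, 0, 0, 0]
    - [-40, 0, 0, 0]
    - [-40, 0, 0, 0]
    - [-40, 0, 0, 0]
    - [-30, 0, 0, 0]
    - [0, 0, 0, 0]
    - [0, 0, 0, 0]

```text
clock: 33.0
position: [435.6, 297.7, 215.8]
ee_rot: [-0.473, 0.523, 0.474, 0.527]
contact_force: [-0.0, 1.7, -1.1]
gripper_width: 26.2
```

```bash
python3 - <<'E'
from h import *
im,C,st=shot("wrist","w14");go(520.5,-413.5,260,172.96)
c=proj(C,[(480,360,34)])[0];print(c)
x,y=int(c[0]),int(c[1]);w=im[max(0,y-140):y+120,max(0,x-110):x+110]
cv2.imwrite("pics/w14b.png",cv2.resize(w,None,fx=2.2,fy=2.2,interpolation=2))
E
```

```text
pos [434.7 296.9 213.7] yaw(tool y) 174.02 tool delta [ -47.3 -159.3 -697.5] spin 1.06 t 33.05 w 25.9 f [-0.9 -0.5 -1.7]
[219.062946   226.04504217]
```

View pics/w14b.png

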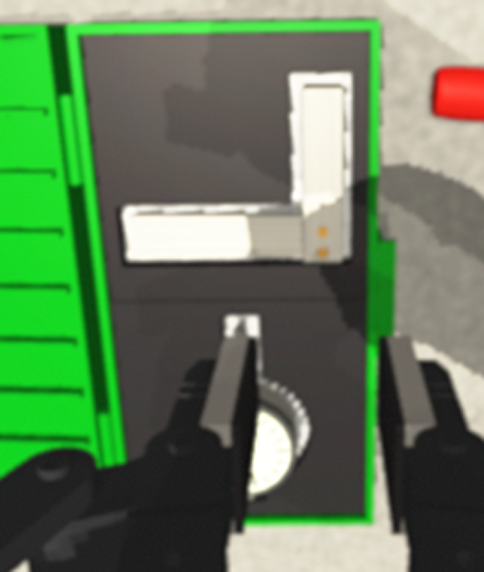

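The square lies flat in its L cutout, with the blade tip at (125,235) and the stock at (325,170). Now a numeric check of its pose.

```bash
python3 - <<'E'
from h import *
C=cam("wrist",arm.read_state())
f=lambda p,z:onz(C,[(109+p[0]/2.2,86+p[1]/2.2)],z)[0,:2]
L=np.array([(-28,-40),(-10,-40),(72,40),(-28,40)],float)
P=np.array([f((346,85),44),f((303,85),44),f((124,262),35.5),f((348,260),44)])
l=L.mean(0);p=P.mean(0);H=(L-l).T@(P-p);a=np.arctan2(H[0,1]-H[1,0],H[0,0]+H[1,1]);Q=np.array([[np.cos(a),-np.sin(a)],[np.sin(a),np.cos(a)]])
t=p-Q@l;print("square now",t,np.degrees(a),(L@Q.T+t-P).round(1).tolist())
# cutout from same picture, corners at z=24..34 visible
print("cut top edge",f((290,74),24),f((352,72),24),"blade end near",f((122,208),24))
E
```

```text
square now [451.06171254 292.92715389] -5.175439772776495 [[1.2, 0.2], [0.9, 0.5], [-3.9, -1.3], [1.9, 0.7]]
cut top edge [442.56640469 250.20738744] [414.64282795 252.27183948] blade end near [529.84045132 304.23065597]
```

Request:
drive_tool:
  motion:
    - [0, -5, -19, 0]
    - [0, -9, -36, 0]
    - [0, -10, -40, 0]
    - [0, -10, -40, 0]
    - [0, -10, -40, 0]
    - [0, -10, -40, 0]
    - [0, -10, -40, 0]
    - [0, -10, -40, 0]
    - [0, -10, -40, 0]
    - [0, -10, -40, 0]
  grip: 85

```text
clock: 33.88
position: [488.4, -87.9, 211.5]
ee_rot: [-0.473, 0.526, 0.474, 0.524]
contact_force: [1.0, -0.1, 0.2]
gripper_width: 85.0
```

Request:
drive_tool:
  motion:
    - [0, -10, -40, 0]
    - [0, -10, -40, 0]
    - [0, -10, -40, 0]
    - [0, -10, -40, 0]
    - [0, -10, -39, 0]
    - [0, -5, -20, 0]
    - [0, -2, -6, 0]
    - [0, 0, 0, 1]
    - [0, 0, 0, 0]
    - [0, 0, 0, 0]

```text
clock: 34.72
position: [522.5, -314.2, 212.5]
ee_rot: [-0.468, 0.529, 0.47, 0.529]
contact_force: [0.5, -0.2, 0.3]
gripper_width: 85.0
```

```bash
python3 - <<'E'
from h import *
im,C,st=shot("wrist","w15");go(522,-315.3,114.5,173)
p=proj(C,[(522,-315.3,141)])[0];print(p)
g=im.min(2);r=int(p[1]);x=np.nonzero(g[r,180:330]>95)[0]+180;print(x.min(),x.max(),g[r,215:300:3].tolist());print(onz(C,[((x.min()+x.max())/2,p[1])],141))
E
```

```text
pos [ 522.7 -314.   212.9] yaw(tool y) 173.14 tool delta [98.4  0.5 -1.4] spin 0.14 t 34.77 w 84.9 f [-0.4  0.2 -0.2]
[253.9971635  201.67017054]
180 329 [45, 41, 37, 27, 118, 241, 244, 244, 243, 243, 244, 186, 144, 145, 145, 145, 145, 144, 144, 144, 144, 144, 144, 145, 133, 38, 33, 36, 31]
[[ 521.65427522 -315.25772363  141.        ]]
```

Request:
drive_tool:
  motion:
    - [10, 2, -1.4, 0]
    - [30, 0, 0, 0]
    - [30, 0, 0, 0]
    - [18, 0, 0, 0]
    - [8, 0, 0, 0]
    - [2, 0, 0, 0]
    - [0, 0, 0, 0]
    - [0, 0, 0, 0]

```text
clock: 35.43
position: [521.7, -316.8, 116.6]
ee_rot: [-0.47, 0.529, 0.468, 0.53]
contact_force: [0.1, 0.0, -0.2]
gripper_width: 85.1
```

Request:
drive_tool:
  motion:
    - [0, 0, 0, 0]
    - [0, 0, 0, 0]
    - [0, 0, 0, 0]
    - [0, 0, 0, 0]
    - [0, 0, 0, 0]
    - [0, 0, 0, 0]
    - [0, 0, 0, 0]
    - [0, 0, 0, 0]
    - [0, 0, 0, 0]
    - [0, 0, 0, 0]
  grip: 30

```text
clock: 36.27
position: [520.9, -317.0, 116.2]
ee_rot: [-0.469, 0.529, 0.468, 0.529]
contact_force: [-0.9, 0.5, 5.7]
gripper_width: 41.3
```

Request:
drive_tool:
  motion:
    - [-5, 0, 0, 0]
    - [-10, 0, 0, 0]
    - [-15, 0, 0, 0]
    - [-20, 0, 0, 0]
    - [-20, 0, 0, 0]
    - [-10, 0, 0, 0]
    - [0, 0, 0, 0]

```text
clock: 36.85
position: [522.1, -317.2, 198.0]
ee_rot: [-0.471, 0.528, 0.467, 0.53]
contact_force: [-0.4, -1.5, -2.1]
gripper_width: 41.3
```

```bash
python3 - <<'E'
from h import *
go(449.5,-68.1,190,173)
E
```

```text
pos [ 522.1 -317.2  198. ] yaw(tool y) 173.06 tool delta [  7.1 102.3 238.5] spin 0.06 t 36.85 w 41.3 f [-0.4 -1.5 -2.1]
```

Request:
drive_tool:
  motion:
    - [0, 4, 9, 0]
    - [0, 8, 18, 0]
    - [0, 12, 28, 0]
    - [0, 14, 32, 0]
    - [0, 14, 32, 0]
    - [0, 14, 32, 0]
    - [0, 14, 32, 0]
    - [0, 12, 28, 0]
    - [0, 8, 18, 0]
    - [0, 2.3, 7.7, 0]

```text
clock: 37.68
position: [445.2, -67.1, 193.7]
ee_rot: [-0.468, 0.53, 0.47, 0.528]
contact_force: [-0.1, -0.6, -2.9]
gripper_width: 41.4
```

Request:
drive_tool:
  motion:
    - [0, 0, 0, 0]
    - [10, 0, 0, 0]
    - [20, 0, 0, 0]
    - [20, 0, 0, 0]
    - [10, 0, 0, 0]
    - [5, 0, 0, 0]
    - [0, 0, 0, 0]
    - [0, 0, 0, 0]

```text
clock: 38.35
position: [448.2, -69.8, 130.1]
ee_rot: [-0.469, 0.53, 0.469, 0.529]
contact_force: [0.3, 0.1, -3.1]
gripper_width: 41.3
```

```bash
python3 - <<'E'
from h import *
go(449.5,-69.9,120,173)
E
```

```text
pos [448.2 -69.8 130.1] yaw(tool y) 173.01 tool delta [10.1 -1.3  0.1] spin 0.01 t 38.35 w 41.3 f [ 0.3  0.1 -3.1]
```

Request:
drive_tool:
  motion:
    - [3, -1.3, 0, 0]
    - [3, 0, 0, 0]
    - [2, 0, 0, 0]
    - [1, 0, 0, 0]
    - [1, 0, 0, 0]
    - [0, 0, 0, 0]
    - [0, 0, 0, 0]

```text
clock: 38.93
position: [449.2, -69.4, 120.3]
ee_rot: [-0.469, 0.529, 0.469, 0.529]
contact_force: [0.0, 1.0, -2.1]
gripper_width: 41.7
```

Request:
drive_tool:
  motion:
    - [1, 0, 0, 0]
    - [0.7, 0, 0, 0]
    - [0, 0, 0, 0]
    - [0, 0, 0, 0]

```text
clock: 39.27
position: [449.4, -69.6, 120.2]
ee_rot: [-0.469, 0.529, 0.469, 0.529]
contact_force: [-3.8, 1.4, 11.0]
gripper_width: 41.1
```

Request:
drive_tool:
  motion:
    - [0, 0, 0, 0]
    - [0, 0, 0, 0]
    - [0, 0, 0, 0]
    - [0, 0, 0, 0]
    - [0, 0, 0, 0]
    - [0, 0, 0, 0]
    - [0, 0, 0, 0]
  grip: 85

```text
clock: 39.85
position: [449.2, -69.5, 118.3]
ee_rot: [-0.469, 0.529, 0.469, 0.529]
contact_force: [0.4, -0.0, 0.0]
gripper_width: 84.7
```

Request:
drive_tool:
  motion:
    - [-10, 0, 0, 0]
    - [-30, 0, 0, 0]
    - [-30, 0, 0, 0]
    - [-25, 0, 0, 0]
    - [-5, 0, 0, 0]
    - [0, 0, 0, 0]

```text
clock: 40.35
position: [450.3, -69.3, 220.4]
ee_rot: [-0.47, 0.528, 0.468, 0.531]
contact_force: [-0.4, -0.0, -0.1]
gripper_width: 84.8
```

```bash
python3 - <<'E'
from h import *
go(520.5,-414,200,173)
E
```

```text
pos [450.3 -69.3 220.4] yaw(tool y) 173.05 tool delta [  20.4 -111.3 -333.7] spin 0.05 t 40.35 w 84.8 f [-0.4 -0.  -0.1]
```

Request:
drive_tool:
  motion:
    - [0, -6, -17, 0]
    - [0, -11, -33, 0]
    - [0, -13, -38, 0]
    - [0, -13, -38, 0]
    - [0, -13, -38, 0]
    - [0, -13, -38, 0]
    - [0, -13, -38, 0]
    - [0, -12, -38, 0]
    - [0, -11, -33, 0]
    - [0, -6, -22, 0]

```text
clock: 41.18
position: [518.4, -416.3, 215.1]
ee_rot: [-0.467, 0.53, 0.469, 0.529]
contact_force: [0.3, 0.9, -0.2]
gripper_width: 84.8
```

Request:
drive_tool:
  motion:
    - [20, 0, 0, 0]
    - [0, 0, 0, 0]
    - [0, 0, 0, 0]
    - [0, 0, 0, 0]

```text
clock: 41.52
position: [518.8, -412.8, 197.9]
ee_rot: [-0.468, 0.53, 0.469, 0.529]
contact_force: [-1.0, -0.4, 0.0]
gripper_width: 85.3
```

```bash
python3 - <<'E'
from h import *
im,C,st=shot("wrist","w16");go(520.5,-413.8,92,173)
p=proj(C,[(520.5,-413.8,123)])[0];g=im.max(2);r=int(p[1]);print(p,g[r,200:310:3].tolist())
E
```

```text
pos [ 519.2 -412.8  198.8] yaw(tool y) 173.11 tool delta [106.8  -1.4  -0.8] spin 0.11 t 41.57 w 85.2 f [-0.6 -0.5  0.5]
[250.85064531 200.67778349] [52, 52, 45, 51, 56, 55, 56, 57, 56, 55, 56, 56, 55, 55, 56, 56, 48, 27, 26, 26, 26, 23, 27, 28, 26, 25, 27, 27, 25, 25, 26, 24, 29, 39, 39, 37, 37]
```

Request:
drive_tool:
  motion:
    - [15, -1.2, -0.8, 0]
    - [30, 0, 0, 0]
    - [30, 0, 0, 0]
    - [18, 0, 0, 0]
    - [8, 0, 0, 0]
    - [4, 0, 0, 0]
    - [0, 0, 0, 0]
    - [0, 0, 0, 0]

```text
clock: 42.23
position: [521.2, -414.8, 95.3]
ee_rot: [-0.47, 0.529, 0.468, 0.53]
contact_force: [0.3, -1.0, 0.7]
gripper_width: 84.6
```

Request:
drive_tool:
  motion:
    - [0, 0, 0, 0]
    - [0, 0, 0, 0]
    - [0, 0, 0, 0]
    - [0, 0, 0, 0]
    - [0, 0, 0, 0]
    - [0, 0, 0, 0]
    - [0, 0, 0, 0]
    - [0, 0, 0, 0]
  grip: 45

```text
clock: 42.9
position: [520.7, -415.2, 95.5]
ee_rot: [-0.47, 0.529, 0.468, 0.529]
contact_force: [-0.6, 1.4, 6.1]
gripper_width: 60.2
```

Request:
drive_tool:
  motion:
    - [-5, 0, 0, 0]
    - [-10, 0, 0, 0]
    - [-20, 0, 0, 0]
    - [-30, 0, 0, 0]
    - [-35, 0, 0, 0]
    - [-35, 0, 0, 0]
    - [-30, 0, 0, 0]
    - [-15, 0, 0, 0]
    - [-5, 0, 0, 0]
    - [0, 0, 0, 0]

```text
clock: 43.73
position: [520.3, -414.3, 279.8]
ee_rot: [-0.469, 0.529, 0.468, 0.53]
contact_force: [-0.8, -0.5, -1.4]
gripper_width: 60.2
```

```bash
python3 - <<'E'
from h import *
go(461.4,68.3,270,173)
E
```

```text
pos [ 520.3 -414.3  279.8] yaw(tool y) 173.04 tool delta [  9.3 117.  471.9] spin 0.04 t 43.73 w 60.2 f [-0.8 -0.5 -1.4]
```

Request:
drive_tool:
  motion:
    - [0, 3, 12, 0]
    - [0, 6, 24, 0]
    - [0, 9, 37, 0]
    - [0, 9, 37, 0]
    - [0, 9, 37, 0]
    - [0, 9, 37, 0]
    - [0, 9, 37, 0]
    - [0, 9, 37, 0]
    - [0, 9, 37, 0]
    - [0, 9, 37, 0]

```text
clock: 44.57
position: [477.6, -73.0, 276.2]
ee_rot: [-0.468, 0.531, 0.47, 0.528]
contact_force: [0.9, 0.4, -2.1]
gripper_width: 60.3
```

Request:
drive_tool:
  motion:
    - [0, 9, 37, 0]
    - [0, 9, 37, 0]
    - [0, 9, 33, 0]
    - [0, 5, 20, 0]
    - [0, 3, 9, 0]
    - [0, 1, 2.7, 0]
    - [0, 0, 0, 0]
    - [0, 0, 0, 0]

```text
clock: 45.23
position: [460.5, 66.2, 277.7]
ee_rot: [-0.468, 0.53, 0.469, 0.529]
contact_force: [-0.1, -0.7, -2.3]
gripper_width: 60.4
```

```bash
python3 - <<'E'
from h import *
go(461.4,67.1,100,173)
E
```

```text
pos [460.5  66.2 277.7] yaw(tool y) 173.01 tool delta [177.7  -1.    1.1] spin 0.01 t 45.23 w 60.4 f [-0.1 -0.7 -2.3]
```

Request:
drive_tool:
  motion:
    - [15, -1, 1, 0]
    - [30, 0, 0, 0]
    - [35, 0, 0, 0]
    - [35, 0, 0, 0]
    - [25, 0, 0, 0]
    - [15, 0, 0, 0]
    - [8, 0, 0, 0]
    - [5, 0, 0, 0]
    - [0, 0, 0, 0]
    - [0, 0, 0, 0]

```text
clock: 46.07
position: [462.9, 67.8, 111.2]
ee_rot: [-0.469, 0.529, 0.468, 0.53]
contact_force: [-0.7, 0.1, -1.0]
gripper_width: 60.5
```

```bash
python3 - <<'E'
from h import *
go(461.4,67.1,99.5,173)
E
```

```text
pos [462.9  67.8 111.2] yaw(tool y) 173.01 tool delta [11.7  1.5 -0.8] spin 0.01 t 46.07 w 60.5 f [-0.7  0.1 -1. ]
```

Request:
drive_tool:
  motion:
    - [3, 1.3, -0.8, 0]
    - [3, 0, 0, 0]
    - [2, 0, 0, 0]
    - [2, 0, 0, 0]
    - [1, 0, 0, 0]
    - [0.7, 0, 0, 0]
    - [0, 0, 0, 0]
    - [0, 0, 0, 0]

```text
clock: 46.73
position: [460.7, 67.3, 99.5]
ee_rot: [-0.469, 0.529, 0.469, 0.529]
contact_force: [-3.7, -0.6, 6.1]
gripper_width: 60.3
```

The jar is in contact with its pad (6 N). I'll release it and back away.

Request:
drive_tool:
  motion:
    - [0, 0, 0, 0]
    - [0, 0, 0, 0]
    - [0, 0, 0, 0]
    - [0, 0, 0, 0]
    - [0, 0, 0, 0]
    - [0, 0, 0, 0]
    - [0, 0, 0, 0]
  grip: 85

```text
clock: 47.32
position: [460.7, 67.2, 98.7]
ee_rot: [-0.469, 0.529, 0.469, 0.529]
contact_force: [0.0, -0.1, -0.1]
gripper_width: 84.7
```

Request:
drive_tool:
  motion:
    - [-10, 0, 0, 0]
    - [-30, 0, 0, 0]
    - [-35, 0, 0, 0]
    - [-35, 0, 0, 0]
    - [-35, 0, 0, 0]
    - [-35, 0, 0, 0]
    - [-35, 0, -10, 0]
    - [-30, 0, -30, 0]
    - [-10, 0, -38, 0]
    - [0, 0, -38, 0]

```text
clock: 48.15
position: [447.8, -48.1, 357.0]
ee_rot: [-0.471, 0.527, 0.468, 0.531]
contact_force: [0.1, -0.4, -0.4]
gripper_width: 85.2
```

Request:
drive_tool:
  motion:
    - [0, 0, -20, 0]
    - [0, 0, 0, 0]
    - [0, 0, 0, 0]
    - [0, 0, 0, 0]

```text
clock: 48.48
position: [444.3, -67.0, 353.0]
ee_rot: [-0.469, 0.529, 0.469, 0.529]
contact_force: [-0.4, 0.5, -0.1]
gripper_width: 85.1
```

```bash
python3 - <<'E'
from h import *
from scipy.optimize import least_squares as L
np.set_printoptions(precision=1,suppress=True)
go(491.3,-68.5,351)
im,C,st=shot("wrist","wf");s,_,_=shot("scene","sf");d,_,_=shot("side","df")
# differences to the start pictures around the objects
for n,a,roi in(("scene0",s,{"can+jar":(200,150,280,215),"rack":(240,245,315,305),"driver":(270,105,302,152)}),("side0",d,{"can+jar":(210,150,265,240),"rack":(300,145,372,202),"driver":(110,150,182,178)})):
    b=cv2.imread(f"pics/{n}.png")
    for k,(x0,y0,x1,y1) in roi.items():
        D=np.abs(a[y0:y1,x0:x1].astype(int)-b[y0:y1,x0:x1]).max(2)
        p,q=[np.float32(cv2.cvtColor(i[y0:y1,x0:x1],cv2.COLOR_BGR2GRAY)) for i in(a,b)]
        print(n,k,"frac changed",(D>50).mean().round(3),"shift px",cv2.phaseCorrelate(q,p)[0])
for nm,c,r in(("can pad",(449,-69),34),("jar pad",(463,69),34)):
    m=((im[...,2].astype(int)-im[...,0])>60);ys,xs=np.nonzero(m);P=onz(C,np.c_[xs,ys],7)[:,:2];k=np.hypot(*(P-c).T)<45
    u,v=proj(C,[(*c,145 if "can" in nm else 127)])[0];print(nm,k.sum(),"expected top px",u,v)
E
```

```text
pos [444.3 -67.  353. ] yaw(tool y) 173.03 tool delta [  2.  -46.9   4.2] spin None t 48.48 w 85.1 f [-0.4  0.5 -0.1]
scene0 can+jar frac changed 0.227 shift px (-0.2365880646486076, -0.025285734249003156)
scene0 rack frac changed 0.0 shift px (0.5348687239377696, 0.02630587354090963)
scene0 driver frac changed 0.11 shift px (-0.2335065269883394, 0.003227524292135797)
side0 can+jar frac changed 0.154 shift px (0.11579395734926123, 0.014775565196693208)
side0 rack frac changed 0.0 shift px (0.07136281972388048, 0.003263836409249876)
side0 driver frac changed 0.075 shift px (0.0009881202837362935, -0.004375311739373444)
can pad 496 expected top px 248.96944065344968 159.6386927171243
jar pad 200 expected top px 251.9458043827942 263.98175799092644
```

Request:
drive_tool:
  motion:
    - [2, -23, 2, 0]
    - [0, -23, 2, 0]
    - [0, 0, 0, 0]
    - [0, 0, 0, 0]
    - [0, 0, 0, 0]
    - [0, 0, 0, 0]

```text
clock: 49.13
position: [490.0, -68.4, 351.3]
ee_rot: [-0.469, 0.529, 0.469, 0.529]
contact_force: [0.2, -0.7, -0.1]
gripper_width: 85.3
```

```bash
python3 - <<'E'
from h import *
import pickle
st=arm.read_state();C=cam("wrist",st);W=pickle.load(open("w1.pkl","rb"));im,_,_=shot("wrist","wf2");b=cv2.imread("pics/w1.png");print(st["position"])
for n,z,(x0,y0,x1,y1) in(("cap",145,(262,128,320,182)),("lid",127,(262,225,320,286))):
    t=cv2.cvtColor(b[y0:y1,x0:x1],cv2.COLOR_BGR2GRAY);g=cv2.cvtColor(im,cv2.COLOR_BGR2GRAY)[y0-15:y1+15,x0-15:x1+15]
    r=cv2.matchTemplate(g,t,cv2.TM_CCOEFF_NORMED);_,v,_,(mx,my)=cv2.minMaxLoc(r);c=((x0+x1)/2,(y0+y1)/2)
    print(n,v,(mx-15,my-15),"moved mm",(onz(C,(c[0]+mx-15,c[1]+my-15),z)-onz(W,c,z)).round(1))
E
```

```text
[490.0058664  -68.4353035  351.28652636]
cap 0.9874907732009888 (-1, 0) moved mm [[-0.1 -0.2  0. ]]
lid 0.996616005897522 (-1, 0) moved mm [[-0.5 -0.1  0. ]]
```

The can and jar tops are within 1 mm of where they started. I'm handing in.

```bash
python3 -c "
from bench import arm
print(arm.job_done())"
```

```text
the job is handed in; nothing more can be done
None
```

The whole job went through in the required order in about 49 s of robot time, and I handed it in. `job_done()` gives no verdict, so the results below are from my own checks.

I stood the can and jar on the mat, put the indicator and the square into their own cutouts, and returned the can and jar to their cork pads.

**Checks that passed:**
- **Can and jar:** matching the wrist view against the start view puts both tops within 1 mm of where they began, upright and released.
- **Indicator:** the wrist picture shows it seated flat with its stem in the slot. I released it about 0.5 mm from floor height at the measured cutout centre.
- **Rack:** no pixels changed from the start pictures.
- **Screwdriver:** measured shift under 0.25 px. About 10% of its pixels did change; I put that down to arm shadow but did not look into it.

**Checks that disagreed:**
- **Square, last numeric check:** it put the square at (451, 293) mm, against a cutout at (454.5, 295.5). The cutout's own corners read about 2 mm low in that view too, so the real offset is about 2 mm. Fit errors on that check were up to 4 mm, and the picture shows it flat in the L.
- **Dial height:** one two-view measurement gave 39 mm instead of 28 mm because the arm's shadow fell across the dial. I ignored it after a closer view agreed with the other measurements on the dial's position.

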